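# Make up two part kits at the electronics bench

## Robot

A 6-joint arm with a two-finger parallel gripper is mounted at the origin on the work surface. World frame = base frame: x ahead of the robot, y to its left, z up, the work surface at z = 0. Lengths are in m, angles in rad, forces in N, time in s.
With the tool pointing down it reaches from about 0.375 to 0.975 m from the base axis. Payload 3.8 kg.
Tool frame: the origin (TCP) lies midway between the tips of the shut fingers; the grasp point (between the pads) lies 19 mm behind it; z points along the fingers, y is the line along which they close (so a half turn about z gives the same grasp; the last joint's range is limited). The gripper opens to 85 mm and grips with 20 to 120 N. Pads are 22 mm wide; open, the fingers measure 114 mm over their backs; the gripper's body (76 mm by 85 mm) begins 54 mm behind the grasp point. The pads swing forward as they close: fully open they stand 13 mm farther back than shut.
Start: joints at [1.148, 0.264, 1.604, -0, 1.274, -0.037], TCP at [0.254, 0.625, 0.2] pointing down, gripper open.
Joint ranges: [-2.63, 2.63], [-0.94, 2.18], [0.31, 2.57], [-1.31, 4.45], [0, 2.66], [-2.55, 2.55]. Speed limits (rad/s): [2.57, 2.57, 3.14, 3.14, 3.14, 3.14].

## Interface

Orientations are given as a rotation vector (axis times angle).
In Python, from workcell import status, read_camera, workorder, masks_of gives the robot as it stands.
- The arm moves only by the tool drive_tool, never from a script. Its argument "rows" is a list of rows, each a list of 7 numbers: the turn, a rotation vector about the tool's x, y, z in degrees, then the shift along the tool's x, y, z in m, then the opening, from 0 (shut) to 1 (fully open). In form: [[ax, ay, az, tx, ty, tz, claw], ...]. A call has 1 to 8 rows; each row shifts and turns the commanded pose from where the row before left it, along the tool's axes as they then stand; what a row does not reach is not made up. A row lasts 1/12 s, in which the tool goes at most 41.7 mm and 7.16 degrees, less where a joint would pass 70% of its speed; a pose out of reach is approached as far as the arm can. A call is refused whole if a number of a shift passes 0.0417 or a number of a turn 7.16, either way. A call with a gripper value outside its range is refused whole. The fingers move at their own pace and stop on an object; "force" is the grip in N (left out, the last holds). Time passes only in rows, so rows that do not move let the fingers close. It gives the time, the measured TCP pose, the force, the opening and the grip force at its end, in the units of the state.
- status.read_state(): the state, without advancing time (a new reading comes with each control period).
- read_camera(name): name is "scene" or "top"; returns a dict with "color" (480x640x3 uint8, red, green, blue), "intrinsics" (3x3 intrinsics, pixels), "world_from_camera" (4x4, takes a point from camera to world coordinates). Camera axes: x right, y up, looking along -z (the intrinsics and any distortion apply to the point x, -y, -z); pixel columns grow to the right and rows downward; lengths in m; the calibration is good to about 2 mm. A picture is of the moment at which its call begins. There is no depth.
- workorder.finish_job(): hands the job in; it is judged then, once.
Trained networks look in a picture, given as the dict that the camera call returned (one of the last four; its "shot" number tells which), for a name from the list of things; names that differ only in an ending like _2 or _b are one class to them, and where a whole thing is asked for, a point or a joint stands for the part that bears it (a point fixed in the world has none). Each returns a list of dicts, best first, with "score" (0 to 1); they miss things now and then, are a little off and sometimes report something else, mostly with a low value. They report only what shows in the picture. A call takes as long as a camera call. They do not tell look-alikes from the thing itself.
- masks_of(picture, name): "mask" (480x640 bool, what is visible of it) and "bbox" ([left, top, right, bottom] in pixels, round what is visible of it).
The state is a dict: "time": time; "q": joint angles; "joint_vel": joint speeds; "joint_torque": joint torques, N m; "tool_pos": TCP position; "tcp_rot": TCP orientation; "wrist_force": force on the tool from outside, world axes, zero at the start; "torque": the same for the moment, N m; "width": opening from 0.0 (shut) to 1.0 (fully open); "grip_force": force on a finger pad.
Only numpy, scipy, OpenCV 4.12 (cv2) and the standard library are available. Lean on these libraries where they do the work, as an engineer would, in place of code of your own. Each camera call takes 0.05 s, during which the arm holds its last target. There are 200 camera calls.

## Task

Make up two kits from the grey stock tray: the power-supply kit (transformer, wide capacitor and heatsink) goes into the black-walled tray with three compartments, the switching kit (relay and slim capacitor) into the one with two. Give every part a compartment of its own, in any order, standing upright on the floor of the tray just as it stands in the stock. Leave the choke where it lies in the stock, and do not disturb the multimeter or the dispenser bottle.

Things in the scene. Friction and masses are not known exactly. Their poses are not given: they have to be found in the camera images.
- transformer: Mains transformer, 38 mm tall, 0.25 kg: steel core in a bright clamp frame, tan taped coil bulging to 37 mm along its x. Core and frame 45 mm along its own y, 20 mm wide in x, flat upright ends to grip by; two thin feet at the bottom reach 57 mm along y. Stands in the stock tray, underside 3 mm above the bench. Origin: centre of its underside, z up.
- heatsink: Finned aluminium heatsink standing on end, 42 (x) by 25 (y) by 40 mm tall, 60 g: flat 4 mm plate on its -y side, seven fins towards +y; can be gripped across y, plate to fin tips. Stands in the stock tray, underside 3 mm above the bench. Origin: centre of its underside, z up.
- wide_capacitor: Wide capacitor: dark-sleeved round can 40 mm in diameter, 50 mm tall, two round screw terminals on top (to 55 mm), 90 g; the wider, shorter of the two round cans. Stands in the stock tray, underside 3 mm above the bench. Origin: centre of its underside, z up.
- slim_capacitor: Slim capacitor: bare aluminium round can 25 mm in diameter, 56 mm tall, two flat tabs on top (to 65 mm), 45 g; the narrower, taller of the two round cans. Stands in the stock tray, underside 3 mm above the bench. Origin: centre of its underside, z up.
- relay: Plug-in relay standing on its clear cover, 34 by 34 mm, body 46 mm tall, black base and twelve small brass blades uppermost (to 53 mm), 80 g. Stands in the stock tray, underside 3 mm above the bench. Origin: centre of its underside, z up.
- choke: Toroidal choke: flat copper-wound ring, 38 mm across, 16 mm high; belongs to neither kit. The fixed grey stock tray (222 by 202 mm, rim 9 mm, floor 3 mm) holds it and the five parts in two rows 90 mm apart, 70 mm apart in a row; each part's own y (round cans too) points across the rows within 0.35 rad, the freest way for the fingers. Origin: centre of its underside, z up.
- tray3: Low open kit tray, black walls, pale floor, fixed, 196 by 92 mm outside, 16 mm high; three equal compartments in a row along its own x, each 60 (x) by 84 (y) mm inside, 4 mm walls; floor 3 mm above the bench. Origin: centre of its underside, at bench level, z up. Compartment centres at x = -64, 0 and +64 mm, y = 0. Any yaw; both ends alike.
- tray2: Low open kit tray, black walls, pale floor, fixed, 132 by 92 mm outside, 16 mm high; two equal compartments in a row along its own x, each 60 (x) by 84 (y) mm inside, 4 mm walls; floor 3 mm above the bench. Origin: centre of its underside, at bench level, z up. Compartment centres at x = -32 and +32 mm, y = 0. Any yaw; both ends alike.
- multimeter: Hand multimeter lying on its back beyond the work, 175 by 85 by 38 mm (dial to 47 mm); leave it alone. Origin: centre of its underside, z up.
- dispenser: White round dispenser bottle with a steel cap, 64 mm in diameter, 115 mm tall, standing beyond the work; leave it alone. Origin: centre of its underside, z up.
Mind the look-alikes: they are no part of the job. Leave any purple look-alike of the wide_capacitor alone.

How it is judged:
At the end, for the whole second after the job is handed in: Transformer, wide capacitor and heatsink stand in tray3, relay and slim capacitor in tray2, one part to a compartment, each upright (0.1 rad) on the tray floor (underside within 3 mm of it), inside the walls and at rest; the choke is upright within 30 mm of its starting place (y of transformer in the frame of tray3 between -0.036 and 0.036 m and z of transformer in the frame of tray3 between 0 and 0.006 m and angle between each of transformer, wide_capacitor, heatsink, relay, slim_capacitor, choke's own z axis and vertical below 0.1 rad and linear speed of each of transformer, wide_capacitor, heatsink, relay, slim_capacitor below 0.02 m/s and angular speed of each of transformer, wide_capacitor, heatsink, relay, slim_capacitor below 0.2 rad/s and y of wide_capacitor in the frame of tray3 between -0.036 and 0.036 m and z of wide_capacitor in the frame of tray3 between 0 and 0.006 m and y of heatsink in the frame of tray3 between -0.036 and 0.036 m and z of heatsink in the frame of tray3 between 0 and 0.006 m and (x of transformer in the frame of tray3 between -0.09 and -0.038 m or x of wide_capacitor in the frame of tray3 between -0.09 and -0.038 m or x of heatsink in the frame of tray3 between -0.09 and -0.038 m) and (x of transformer in the frame of tray3 between -0.026 and 0.026 m or x of wide_capacitor in the frame of tray3 between -0.026 and 0.026 m or x of heatsink in the frame of tray3 between -0.026 and 0.026 m) and (x of transformer in the frame of tray3 between 0.038 and 0.09 m or x of wide_capacitor in the frame of tray3 between 0.038 and 0.09 m or x of heatsink in the frame of tray3 between 0.038 and 0.09 m) and y of relay in the frame of tray2 between -0.036 and 0.036 m and z of relay in the frame of tray2 between 0 and 0.006 m and y of slim_capacitor in the frame of tray2 between -0.036 and 0.036 m and z of slim_capacitor in the frame of tray2 between 0 and 0.006 m and (x of relay in the frame of tray2 between -0.058 and -0.006 m or x of slim_capacitor in the frame of tray2 between -0.058 and -0.006 m) and (x of relay in the frame of tray2 between 0.006 and 0.058 m or x of slim_capacitor in the frame of tray2 between 0.006 and 0.058 m) and distance of choke from where it was at the start of the episode below 0.03 m); the robot touches nothing.
It fails at once if the choke is pushed out of its place in the stock tray (distance of choke from where it was at the start of the episode above 0.03 m).
It fails at once if the multimeter is shoved aside (distance of multimeter from where it was at the start of the episode above 0.03 m).
It fails at once if the dispenser bottle is shoved or knocked over (distance of dispenser from where it was at the start of the episode above 0.03 m).
It also fails if it takes over 118 s, if anything falls off the work surface, if the arm or the gripper's body presses on something with over 40 N, if the wrist force passes 120 N, or if a joint passes its speed limit or range.

## Working session

There is one attempt and no reset: what is moved stays moved. The work goes in short steps, Python scripts to look and compute and a tool call to move; the robot and the scene stay as the last step left them, time stands still between calls to the robot, and variables do not carry over. Pictures are saved under pics/ and viewed, at most 14 in all, crops included, and the job is handed in when it is done.

Besides the shell and the picture viewer there is one more tool, called as name(argument=value, ...), one argument or row to a line, values as JSON. drive_tool: Moves the arm, as the interface text tells. Its arguments: {"type":"object","properties":{"rows":{"type":"array"},"force":{"type":"number"}},"required":["rows"]}

```bash
mkdir -p pics; cat > h.py <<'E'
import numpy as np, cv2
from workcell import status, read_camera, workorder, masks_of
def ray(p,uv):
    K=np.array(p["intrinsics"]);T=np.array(p["world_from_camera"])
    d=T[:3,:3]@np.array([(uv[0]-K[0,2])/K[0,0],-(uv[1]-K[1,2])/K[1,1],-1.]);return T[:3,3],d
def onz(p,uv,z):
    o,d=ray(p,uv);return o+d*(z-o[2])/d[2]
def proj(p,X):
    K=np.array(p["intrinsics"]);T=np.array(p["world_from_camera"])
    c=T[:3,:3].T@(np.array(X)-T[:3,3]);return np.array([K[0,2]+K[0,0]*c[0]/-c[2],K[1,2]+K[1,1]*c[1]/c[2]])
def tri(p1,u1,p2,u2):
    o1,d1=ray(p1,u1);o2,d2=ray(p2,u2)
    A=np.stack([d1,-d2],1);s=np.linalg.lstsq(A,o2-o1,rcond=None)[0]
    a=o1+s[0]*d1;b=o2+s[1]*d2;return (a+b)/2,np.linalg.norm(a-b)
def save(p,n,box=None,f=1):
    im=p["color"][:,:,::-1]
    if box: im=im[box[1]:box[3],box[0]:box[2]]
    cv2.imwrite("pics/"+n,cv2.resize(im,None,fx=f,fy=f,interpolation=cv2.INTER_CUBIC))
E
python3 - <<'E'
from h import *
import pickle
P={}
for c in("scene","top"):
    p=read_camera(c);save(p,c+"0.png");print(c,p["shot"] if "shot" in p else "",np.round(p["intrinsics"],1).tolist(),np.round(p["world_from_camera"],3).tolist(),[k for k in p])
    P[c]=p
    for n in "transformer heatsink wide_capacitor slim_capacitor relay choke tray3 tray2 multimeter dispenser".split():
        r=masks_of(p,n)
        P[c,n]=r
        for x in r[:3]:
            v,u=np.nonzero(x["mask"]); print(c,n,round(x["score"],2),np.round(x["bbox"]).tolist(),round(u.mean()),round(v.mean()),np.round(onz(p,(u.mean(),v.mean()),.03),3))
pickle.dump(P,open("P.pkl","wb"))
print(status.read_state())
E
```

```text
scene 1 [[591.2, 0.0, 318.8], [0.0, 591.2, 234.9], [0.0, 0.0, 1.0]] [[-0.212, -0.697, 0.685, 1.353], [0.977, -0.155, 0.144, 0.149], [0.006, 0.7, 0.715, 0.839], [0.0, 0.0, 0.0, 1.0]] ['color', 'intrinsics', 'world_from_camera', 'shot']
scene transformer 0.68 [437.0, 202.0, 462.0, 225.0] 448 210 [0.454 0.223 0.03 ]
scene heatsink 0.71 [443.0, 250.0, 470.0, 283.0] 454 263 [0.595 0.242 0.03 ]
scene wide_capacitor 0.87 [440.0, 219.0, 463.0, 248.0] 452 233 [0.517 0.233 0.03 ]
scene wide_capacitor 0.75 [359.0, 188.0, 377.0, 215.0] 367 202 [0.464 0.061 0.03 ]
scene wide_capacitor 0.65 [372.0, 283.0, 392.0, 321.0] 382 303 [0.715 0.127 0.03 ]
scene slim_capacitor 0.72 [490.0, 218.0, 508.0, 252.0] 500 234 [0.5   0.324 0.03 ]
scene relay 0.77 [481.0, 193.0, 505.0, 222.0] 494 208 [0.429 0.313 0.03 ]
scene choke 0.64 [495.0, 264.0, 517.0, 282.0] 505 270 [0.591 0.333 0.03 ]
scene tray3 0.75 [280.0, 217.0, 364.0, 283.0] 322 249 [ 0.613 -0.001  0.03 ]
scene tray3 0.55 [169.0, 161.0, 231.0, 232.0] 202 194 [ 0.517 -0.274  0.03 ]
scene tray2 0.75 [280.0, 217.0, 364.0, 283.0] 322 249 [ 0.613 -0.001  0.03
[... 1675 characters left out ...]
1 159 [0.768 0.253 0.03 ]
{'time': 1.1, 'q': array([ 1.14809353e+00,  2.63878491e-01,  1.60401248e+00,  1.23596387e-05,
        1.27366413e+00, -3.69145818e-02]), 'joint_vel': array([-0.00314971,  0.00035101,  0.00045149,  0.00036326,  0.00030765,
        0.00117577]), 'joint_torque': array([ 4.63168526e-04, -5.15084338e+01, -3.67732716e+01, -2.88565809e-05,
        9.79851357e-04, -1.50369349e-06]), 'tool_pos': array([0.25400321, 0.62538864, 0.19958748]), 'tcp_rot': array([-6.02248727e-01, -3.08332326e+00, -6.16588462e-05]), 'wrist_force': array([ 0.44035325,  0.56617979, -0.29378863]), 'torque': array([-0.04441781, -0.0096081 , -0.05929086]), 'grip_force': 0.0, 'width': 1.0019828401913455}
```

View images.

```bash
python3 - <<'E'
import pickle;from h import *
P=pickle.load(open("P.pkl","rb"))
save(P["scene"],"s_crop.png",(130,140,530,420),2)
save(P["top"],"t_stock.png",(90,160,290,370),2.8)
save(P["top"],"t_trays.png",(250,120,530,370),2.4)
E
```

```text
(no output)
```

View pics/s_crop.png

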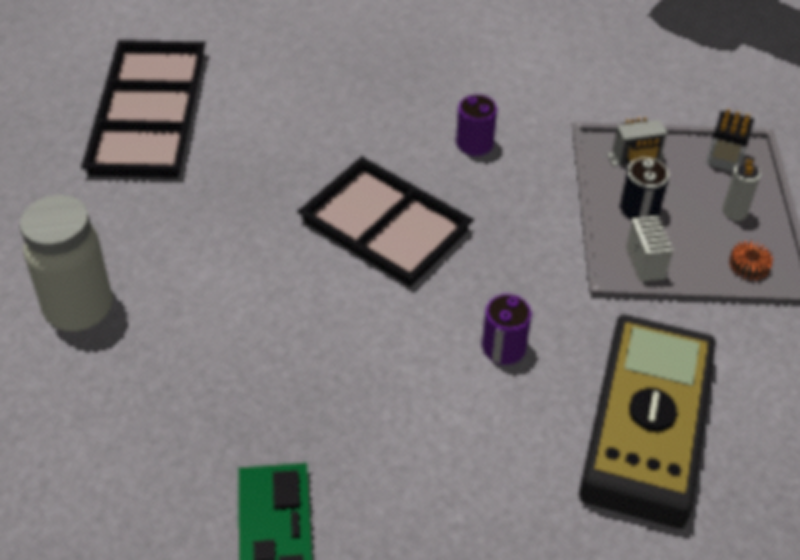

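View pics/t_stock.png

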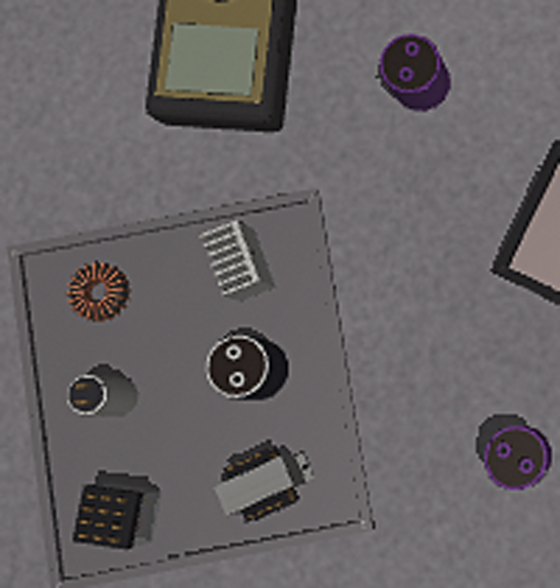

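View pics/t_trays.png

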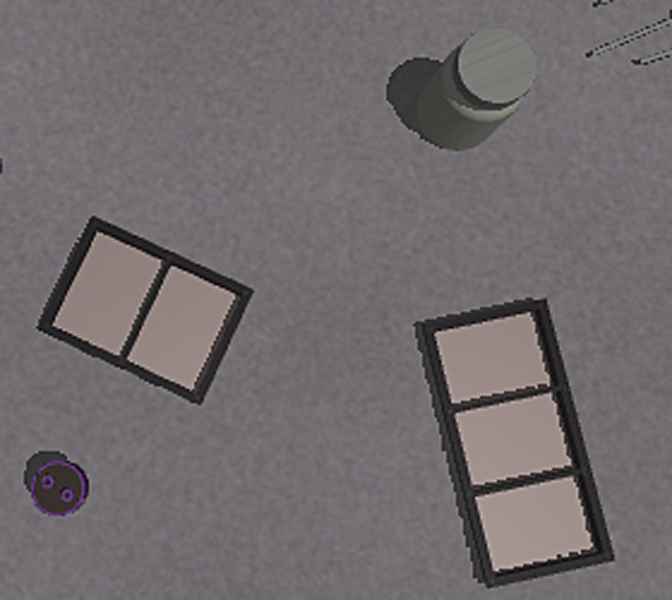

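The stock crop shows the transformer at top (184,332), the black wide capacitor at (178,291) and the heatsink at (175,253). The other row holds the relay (131,344), slim capacitor (126,301) and choke (125,264).

There are three wide-capacitor candidates in the top view: (178,291) black in the stock, and (275,323) and (238,186) purple on the bench. The enlarged crop shows the stock one is dark-sleeved, so that is the one meant and the purple ones stay put. The tray at (465,304) has three compartments and the one at (311,249) has two.

Next I fit models to the masks in both views.

```bash
cat > fit.py <<'E'
import pickle;from h import *
from scipy.optimize import minimize
def box(x,y,z0,z1): return np.array([[a*x/2,b*y/2,c] for a in(-1,1) for b in(-1,1) for c in(z0,z1)])
def cyl(d,z0,z1): return np.array([[d/2*np.cos(t),d/2*np.sin(t),c] for t in np.linspace(0,6.28,40) for c in(z0,z1)])
M={"transformer":[box(.020,.045,0,.038),box(.037,.03,.004,.034),box(.02,.057,0,.002)],"heatsink":[box(.042,.025,0,.04)],
"wide_capacitor":[cyl(.04,0,.05)],"slim_capacitor":[cyl(.025,0,.056),box(.012,.01,.056,.065)],"relay":[box(.034,.034,0,.046),box(.027,.027,.046,.053)],
"choke":[cyl(.038,0,.016)],"tray3":[box(.196,.092,0,.016)],"tray2":[box(.132,.092,0,.016)]}
S=6
def cost(v,n,obs):
    x,y,z,w=v;R=np.array([[np.cos(w),-np.sin(w),0],[np.sin(w),np.cos(w),0],[0,0,1]]);c=0
    for p,m,b in obs:
        im=np.zeros(((b[3]-b[1])*S,(b[2]-b[0])*S),np.uint8)
        for B in M[n]:
            q=np.array([proj(p,R@k+[x,y,z]) for k in B])
            q=(q-[b[0],b[1]]+.5)*S-.5
            cv2.fillConvexPoly(im,cv2.convexHull((q*16).astype(np.int32)),1,shift=4)
        mm=cv2.resize(m[b[1]:b[3],b[0]:b[2]].astype(np.uint8),None,fx=S,fy=S,interpolation=cv2.INTER_NEAREST)
        c+=(im!=mm).sum()/max(1,(im|mm).sum())
    return c
def fit(n,obs0,w0):
    obs=[]
    for p,r in obs0:
        b=r["bbox"];obs.append((p,r["mask"],[max(0,int(b[0])-12),max(0,int(b[1])-12),int(b[2])+13,int(b[3])+13]))
    p,m,b=obs[-1];v,u=np.nonzero(m);g=onz(p,(u.mean(),v.mean()),.02);best=None
    for w in w0:
        x0=np.array([g[0],g[1],.003,w]);sx=np.vstack([x0]+[x0+d for d in np.diag([.012,.012,.008,.25])])
        r=minimize(cost,x0,args=(n,obs),method="Nelder-Mead",options=dict(initial_simplex=sx,maxiter=220,xatol=1e-4,fatol=1e-4))
        if best is None or r.fun<best.fun:best=r
    return best
E
python3 - <<'E'
from fit import *
P=pickle.load(open("P.pkl","rb"))
idx={("top","wide_capacitor"):1,("scene","tray3"):1,("top","tray3"):1}
W={"tray3":[-.2,0,.2],"tray2":[1.0,1.25],"relay":[-.25,0,.3]}
for n in M:
    r=fit(n,[(P[c],P[c,n][idx.get((c,n),0)]) for c in("scene","top")],W.get(n,[.1,.3]))
    print(n,np.round(r.x,4),"cost",round(r.fun/2,3))
# colour checks: transformer bright frame, top view yaw
E
```

```text
transformer [0.4478 0.2254 0.0051 0.3978] cost 0.128
heatsink [0.5909 0.2425 0.0051 0.3689] cost 0.08
wide_capacitor [0.5216 0.2333 0.0065 0.275 ] cost 0.092
slim_capacitor [0.5061 0.3232 0.0068 0.3966] cost 0.094
relay [ 0.4317  0.313   0.0065 -0.2184] cost 0.097
choke [0.5742 0.3369 0.0031 0.1022] cost 0.224
tray3 [ 0.4909 -0.2838  0.0048  0.1874] cost 0.041
tray2 [ 0.5971 -0.0047  0.0067  1.1183] cost 0.058
```

```bash
cat >> h.py <<'E'
def move(x,y,z,ang,extra=0,cur=None):
    """constant tool-frame row to go to world x,y,z with finger line at ang deg (turn<=90 either way)"""
    from scipy.spatial.transform import Rotation as Ro
    s=status.read_state();R=Ro.from_rotvec(s["tcp_rot"]).as_matrix();p=np.array(s["tool_pos"])
    a=np.degrees(np.arctan2(R[1,1],R[0,1]));d=(ang-a+90)%180-90+extra
    D=R.T@(np.array([x,y,z])-p)
    n=int(max(np.ceil(np.linalg.norm(D)/.040),np.ceil(abs(d)/7),1));st=np.radians(-d/n)
    A=sum((np.array([[np.cos(k*st),-np.sin(k*st)],[np.sin(k*st),np.cos(k*st)]]) for k in range(1,n+1)))
    t=np.linalg.solve(A,D[:2])
    print("at",np.round(p,4),"fing",round(a,1),"q",np.round(s["q"],2),"t",round(s["time"],1))
    print(f"{n} rows: turn {-d/n:.2f} shift {t[0]:.4f} {t[1]:.4f} {D[2]/n:.4f} ; total tool D {np.round(D,4)} turn {-d:.1f}")
E
python3 - <<'E'
from fit import *
P=pickle.load(open("P.pkl","rb"));p=P["top"]
f=4;b=(95,225,215,365)
im=cv2.resize(p["color"][b[1]:b[3],b[0]:b[2],::-1],None,fx=f,fy=f,interpolation=cv2.INTER_CUBIC)
V={"transformer":[.4478,.2254,.3978],"heatsink":[.5909,.2425,.3689],"wide_capacitor":[.5216,.2333,0],"slim_capacitor":[.5061,.3232,.1],"relay":[.4317,.313,-.2184]}
for n,(x,y,w) in V.items():
    R=np.array([[np.cos(w),-np.sin(w),0],[np.sin(w),np.cos(w),0],[0,0,1]]);B=M[n][0]
    for zz,c in((B[:,2].max(),(0,255,0)),):
        q=np.array([proj(p,R@k+[x,y,.004]) for k in B if k[2]==zz]);q=((q-[b[0],b[1]]+.5)*f).astype(np.int32)
        cv2.polylines(im,[cv2.convexHull(q)],True,c,1)
cv2.imwrite("pics/ov.png",im)
move(.4478,.2254,.10,112)
E
```

```text
at [0.254  0.6254 0.1996] fing 67.9 q [ 1.15  0.26  1.6   0.    1.27 -0.04] t 1.1
12 rows: turn -3.68 shift -0.0155 -0.0347 0.0083 ; total tool D [-0.3301 -0.2977  0.0996] turn -44.1
```

View pics/ov.png

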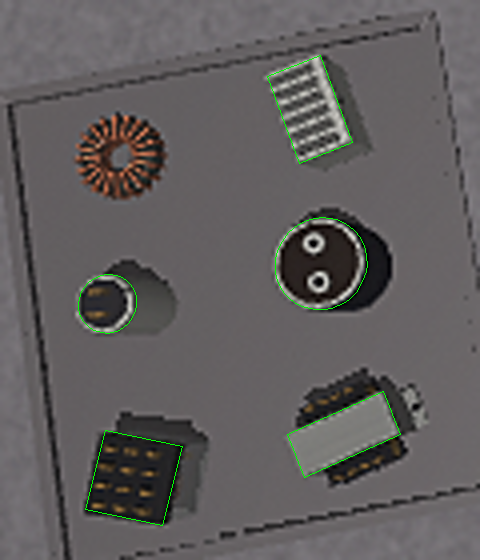

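The overlay fits all five top outlines within about 1 mm, and heights agree with the text within about 3 mm. I start with the transformer.

drive_tool(
  rows=[
    [0,0,-3.68,-0.0155,-0.0347,0.0083,0.9],
    [0,0,-3.68,-0.0155,-0.0347,0.0083,0.9],
    [0,0,-3.68,-0.0155,-0.0347,0.0083,0.9],
    [0,0,-3.68,-0.0155,-0.0347,0.0083,0.9],
    [0,0,-3.68,-0.0155,-0.0347,0.0083,0.9],
    [0,0,-3.68,-0.0155,-0.0347,0.0083,0.9],
  ],
  force=40,
)

```text
time: 1.6
tool_pos: [0.2976, 0.4013, 0.1495]
tcp_rot: [-0.006, 3.141, 0.0]
wrist_force: [1.2, 0.1, 0.8]
width: 0.9
grip_force: 0.0
```

drive_tool(
  rows=[
    [0,0,-3.68,-0.0155,-0.0347,0.0083,0.9],
    [0,0,-3.68,-0.0155,-0.0347,0.0083,0.9],
    [0,0,-3.68,-0.0155,-0.0347,0.0083,0.9],
    [0,0,-3.68,-0.0155,-0.0347,0.0083,0.9],
    [0,0,-3.68,-0.0155,-0.0347,0.0083,0.9],
    [0,0,-3.68,-0.0155,-0.0347,0.0083,0.9],
    [0,0,0,0,0,0,0.9],
  ],
)

```text
time: 2.18
tool_pos: [0.4251, 0.2087, 0.0991]
tcp_rot: [-0.597, 3.084, -0.004]
wrist_force: [-0.0, 0.2, 0.0]
width: 0.899
grip_force: 0.0
```

```bash
python3 -c "
from h import *
move(.4478,.2254,.011,112.8)"
```

```text
at [0.4251 0.2087 0.0991] fing 111.9 q [ 0.41 -0.03  2.13 -0.    1.05 -1.55] t 2.2
3 rows: turn -0.29 shift -0.0091 0.0023 0.0293 ; total tool D [-0.0273  0.0072  0.088 ] turn -0.9
```

drive_tool(
  rows=[
    [0,0,-0.9,-0.0273,0.0072,0,0.9],
    [0,0,0,0,0,0.03,0.9],
    [0,0,0,0,0,0.03,0.9],
    [0,0,0,0,0,0.018,0.9],
    [0,0,0,0,0,0.01,0.9],
    [0,0,0,0,0,0,0.9],
  ],
)

```text
time: 2.68
tool_pos: [0.4424, 0.2296, 0.0096]
tcp_rot: [0.624, -3.074, 0.002]
wrist_force: [0.2, -0.1, -0.2]
width: 0.901
grip_force: 0.0
```

```bash
sed -i 's/range(1,n+1)/range(n)/' h.py; python3 -c "
from h import *
move(.4478,.2254,.011,112.8)
p=read_camera('top');save(p,'g1.png',(130,280,250,380),5)"
```

```text
at [0.4424 0.2296 0.0096] fing 113.0 q [ 0.43  0.14  2.14  0.    0.87 -1.54] t 2.7
1 rows: turn 0.15 shift -0.0033 -0.0060 -0.0014 ; total tool D [-0.0033 -0.006  -0.0014] turn 0.2
```

View pics/g1.png

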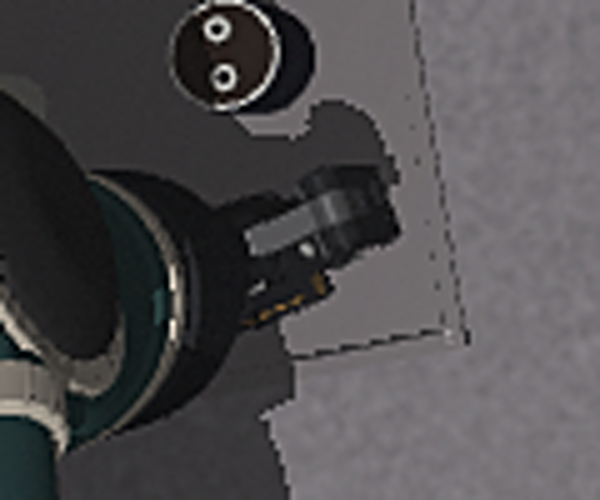

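drive_tool(
  rows=[
    [0,0,0,-0.0033,-0.006,-0.0014,0.9],
    [0,0,0,0,0,0,0.9],
    [0,0,0,0,0,0,0.9],
  ],
)

```text
time: 2.98
tool_pos: [0.4522, 0.2268, 0.0153]
tcp_rot: [-0.624, 3.075, 0.001]
wrist_force: [0.5, 1.2, 0.8]
width: 0.9
grip_force: 0.0
```

```bash
python3 -c "
from h import *
move(.4478,.2254,.011,112.8)"
```

```text
at [0.4522 0.2268 0.0153] fing 112.9 q [ 0.42  0.14  2.13 -0.    0.87 -1.56] t 3.0
1 rows: turn 0.12 shift 0.0046 0.0005 0.0043 ; total tool D [0.0046 0.0005 0.0043] turn 0.1
```

drive_tool(
  rows=[
    [0,0,0,0,0,0,0.9],
    [0,0,0,0,0,0,0.9],
    [0,0,0,0,0,0,0.9],
  ],
)

```text
time: 3.23
tool_pos: [0.4504, 0.2262, 0.0139]
tcp_rot: [-0.625, 3.078, 0.0]
wrist_force: [0.2, -0.2, -0.3]
width: 0.901
grip_force: 0.0
```

```bash
python3 -c "
from h import *
move(.4478,.2254,.011,112.8)"
```

```text
at [0.4504 0.2262 0.0139] fing 113.0 q [ 0.42  0.14  2.13  0.    0.87 -1.56] t 3.2
1 rows: turn 0.15 shift 0.0027 0.0002 0.0029 ; total tool D [0.0027 0.0002 0.0029] turn 0.2
```

drive_tool(
  rows=[
    [0,0,0,0.0027,0,0.0025,0.9],
    [0,0,0,0,0,0,0.9],
    [0,0,0,0,0,0,0.3],
    [0,0,0,0,0,0,0.3],
    [0,0,0,0,0,0,0.3],
    [0,0,0,0,0,0,0.3],
    [0,0,0,0,0,0,0.3],
    [0,0,0,0,0,0,0.3],
  ],
  force=50,
)

```text
time: 3.9
tool_pos: [0.4477, 0.2251, 0.0109]
tcp_rot: [-0.625, 3.079, 0.0]
wrist_force: [-0.1, 0.1, -0.5]
width: 0.3
grip_force: 0.0
```

drive_tool(
  rows=[
    [0,0,0,0,0,0,0.3],
    [0,0,0,0,0,0,0.3],
    [0,0,0,0,0,0,0.3],
  ],
)

```text
time: 4.15
tool_pos: [0.4476, 0.2251, 0.0109]
tcp_rot: [0.625, -3.079, -0.0]
wrist_force: [0.6, 0.8, -0.2]
width: 0.297
grip_force: 0.0
```

drive_tool(
  rows=[
    [0,0,0,0,0,0,0.15],
    [0,0,0,0,0,0,0.15],
    [0,0,0,0,0,0,0.15],
  ],
)

```text
time: 4.4
tool_pos: [0.4477, 0.2251, 0.0109]
tcp_rot: [-0.625, 3.079, 0.0]
wrist_force: [0.7, -0.4, 0.7]
width: 0.156
grip_force: 0.0
```

```bash
python3 -c "
from h import *
p=read_camera('scene');save(p,'g2.png',(400,170,540,290),5)"
```

```text
(no output)
```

View pics/g2.png

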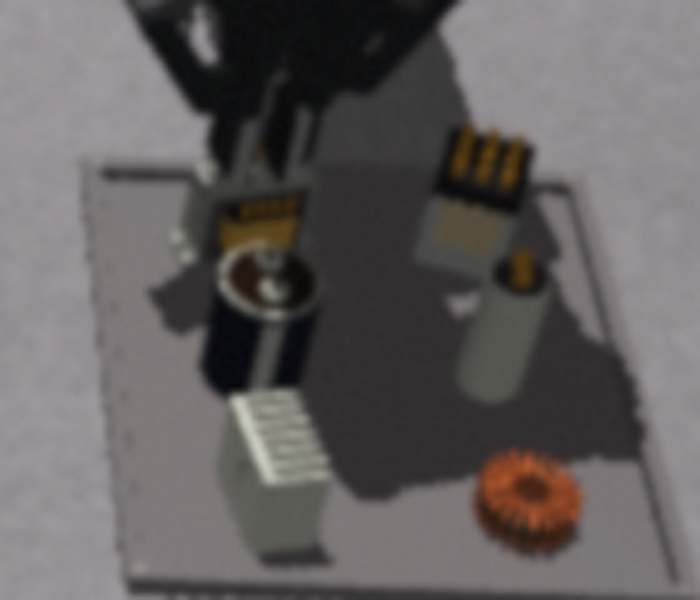

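```bash
python3 - <<'E'
from h import *
p=read_camera('scene');q=read_camera('top')
for z in(.011,.03,.06): print(z,[np.round(proj(k,[.4477,.2251,z]),1) for k in(p,q)])
for k in(p,q):
  for r in masks_of(k,"transformer")[:2]: print(r["score"],r["bbox"])
save(p,'g3.png',(415,170,485,235),10);save(q,'g4.png',(140,290,220,360),8)
E
```

```text
0.011 [array([447.9, 215.1]), array([185.3, 332.5])]
0.03 [array([449.4, 208.3]), array([182.5, 332.9])]
0.06 [array([451.9, 197.1]), array([177.7, 333.6])]
0.84 [436.6, 203.7, 464.6, 224.7]
0.45 [178.8, 328.8, 199.3, 343.4]
```

View pics/g3.png

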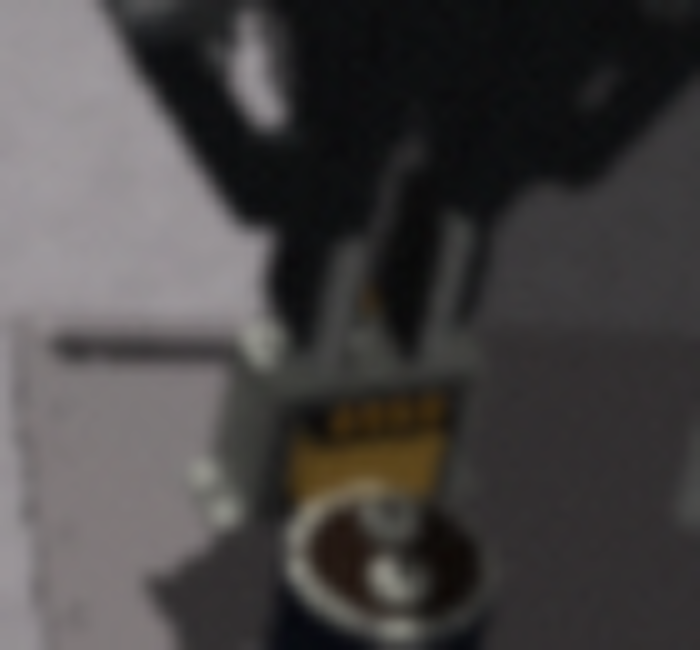

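View pics/g4.png

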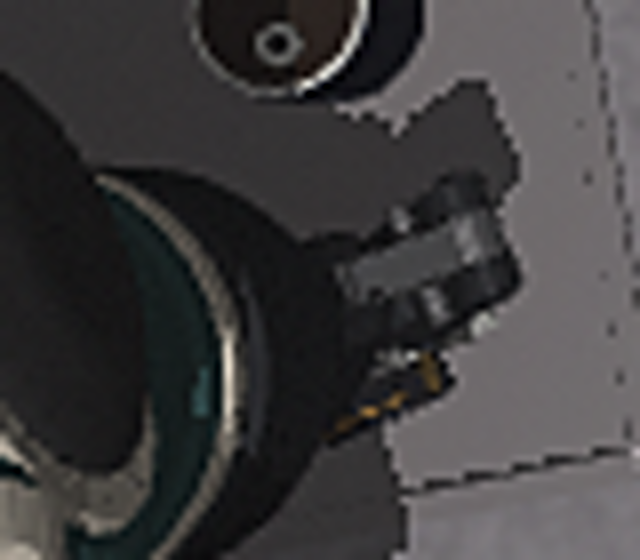

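drive_tool(
  rows=[
    [0,0,0,0,0,-0.035,0.15],
    [0,0,0,0,0,-0.035,0.0],
    [0,0,0,0,0,0,0],
    [0,0,0,0,0,0,0],
    [0,0,0,0,0,0,0],
    [0,0,0,0,0,0,0],
  ],
)

```text
time: 5.15
tool_pos: [0.4465, 0.2246, 0.0796]
tcp_rot: [0.625, -3.076, 0.001]
wrist_force: [-0.2, -0.3, -0.2]
width: -0.002
grip_force: 0.0
```

```bash
python3 - <<'E'
from h import *
s=status.read_state();t=s["tool_pos"];print(t,s["width"])
p=read_camera('scene');q=read_camera('top')
out=[]
for k,b in((p,(415,140,485,220)),(q,(140,290,210,370))):
  im=cv2.resize(k["color"][b[1]:b[3],b[0]:b[2],::-1],None,fx=5.6,fy=5.6,interpolation=cv2.INTER_CUBIC).copy()
  im=cv2.convertScaleAbs(im,alpha=1.8)
  for dz,c in((0,(0,255,0)),(.03,(0,0,255))):
    x=((proj(k,t+[0,0,dz])-b[:2]+.5)*5.6).astype(int);cv2.circle(im,tuple(map(int,x)),3,c,-1)
  out.append(im)
cv2.imwrite("pics/tip.png",np.hstack(out))
E
```

```text
[0.44648833 0.22455995 0.07961874] -0.0019878538936763932
```

View pics/tip.png

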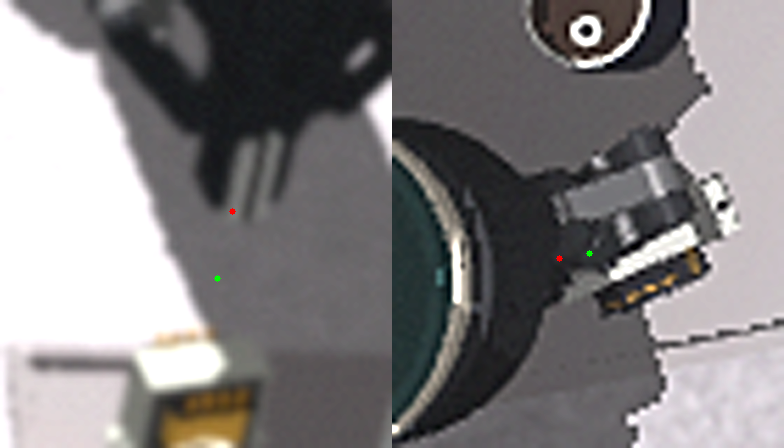

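The shut fingertips appear in the scene view at about (459,178), while the reported TCP projects to (454,190). That puts the tips about 30 mm higher than reported, or offset sideways. I check this with a light touch on bare bench.

```bash
python3 -c "
from h import *
move(.45,-.08,.05,90)"
```

```text
at [0.4463 0.2245 0.0793] fing 113.0 q [ 0.42  0.04  2.09  0.    1.01 -1.56] t 5.2
8 rows: turn 2.87 shift 0.0081 -0.0374 0.0037 ; total tool D [ 0.1153 -0.2818  0.0296] turn 23.0
```

drive_tool(
  rows=[
    [0,0,2.87,0.0081,-0.0374,0,0],
    [0,0,2.87,0.0081,-0.0374,0,0],
    [0,0,2.87,0.0081,-0.0374,0,0],
    [0,0,2.87,0.0081,-0.0374,0,0],
    [0,0,2.87,0.0081,-0.0374,0,0],
    [0,0,2.87,0.0081,-0.0374,0,0],
    [0,0,2.87,0.0081,-0.0374,0,0],
    [0,0,2.87,0.0081,-0.0374,0,0],
  ],
)

```text
time: 5.92
tool_pos: [0.4503, -0.0806, 0.08]
tcp_rot: [-0.004, -3.14, -0.001]
wrist_force: [1.4, -0.4, 0.5]
width: -0.003
grip_force: 0.0
```

drive_tool(
  rows=[
    [0,0,0,0,0,0.025,0],
    [0,0,0,0,0,0.02,0],
    [0,0,0,0,0,0.01,0],
    [0,0,0,0,0,0.01,0],
    [0,0,0,0,0,0,0],
    [0,0,0,0,0,0,0],
    [0,0,0,0,0,0,0],
    [0,0,0,0,0,0,0],
  ],
)

```text
time: 6.58
tool_pos: [0.4525, -0.0788, 0.0169]
tcp_rot: [-0.002, 3.14, -0.001]
wrist_force: [-0.1, 0.7, 0.2]
width: 0.001
grip_force: 0.0
```

drive_tool(
  rows=[
    [0,0,0,0,0,0.005,0],
    [0,0,0,0,0,0,0],
    [0,0,0,0,0,0,0],
  ],
)

```text
time: 6.83
tool_pos: [0.4513, -0.0788, 0.0109]
tcp_rot: [0.0, -3.142, -0.0]
wrist_force: [-0.7, -0.2, -0.3]
width: 0.002
grip_force: 0.0
```

```bash
python3 - <<'E'
from h import *
s=status.read_state();t=s["tool_pos"];print(t,s["q"],s["wrist_force"])
p=read_camera('scene')
print(proj(p,t),proj(p,t+[0,0,.03]))
c=proj(p,t).astype(int);b=(c[0]-40,c[1]-40,c[0]+40,c[1]+20);print(b)
im=cv2.convertScaleAbs(cv2.resize(p["color"][b[1]:b[3],b[0]:b[2],::-1],None,fx=8,fy=8,interpolation=cv2.INTER_CUBIC),alpha=1.8)
for dz,k in((0,(0,255,0)),(.03,(0,0,255))): cv2.circle(im,tuple(int(v) for v in (proj(p,t+[0,0,dz])-b[:2]+.5)*8),3,k,-1)
cv2.imwrite("pics/tip2.png",im)
E
```

```text
[ 0.45127206 -0.07884609  0.01092996] [-2.27359565e-01  6.06871023e-02  2.22571835e+00  8.26374967e-06
  8.55215924e-01 -1.79838122e+00] [-0.67865889 -0.22394725 -0.31585473]
[301.72057004 194.51143239] [301.50228782 183.62921146]
(np.int64(261), np.int64(154), np.int64(341), np.int64(214))
```

View pics/tip2.png

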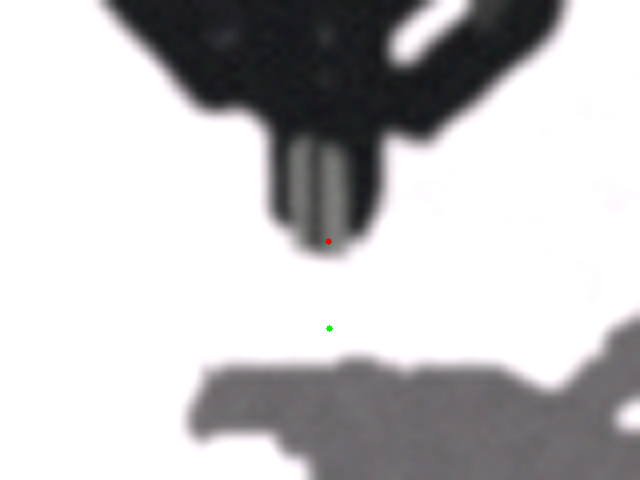

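drive_tool(
  rows=[
    [0,0,0,0,0,0.01,0],
    [0,0,0,0,0,0.005,0],
    [0,0,0,0,0,0,0],
    [0,0,0,0,0,0,0],
    [0,0,0,0,0,0,0],
  ],
)

```text
time: 7.3
tool_pos: [0.4511, -0.079, -0.0044]
tcp_rot: [-0.0, -3.141, -0.0]
wrist_force: [0.2, 0.2, 0.1]
width: 0.001
grip_force: 0.0
```

drive_tool(
  rows=[
    [0,0,0,0,0,0.004,0],
    [0,0,0,0,0,0,0],
    [0,0,0,0,0,0,0],
  ],
)

```text
time: 7.55
tool_pos: [0.4511, -0.079, -0.0083]
tcp_rot: [-0.0, -3.141, -0.0]
wrist_force: [-0.5, -0.0, -0.4]
width: -0.001
grip_force: 0.0
```

drive_tool(
  rows=[
    [0,0,0,0,0,0.003,0],
    [0,0,0,0,0,0,0],
    [0,0,0,0,0,0,0],
  ],
)

```text
time: 7.8
tool_pos: [0.4511, -0.079, -0.0113]
tcp_rot: [-0.0, -3.141, -0.0]
wrist_force: [0.2, 0.1, 0.1]
width: -0.002
grip_force: 0.0
```

drive_tool(
  rows=[
    [0,0,0,0,0,0.002,0],
    [0,0,0,0,0,0,0],
    [0,0,0,0,0,0,0],
  ],
)

```text
time: 8.05
tool_pos: [0.4512, -0.079, -0.0132]
tcp_rot: [-0.0, -3.141, -0.0]
wrist_force: [-0.3, -0.2, 0.6]
width: 0.002
grip_force: 0.0
```

drive_tool(
  rows=[
    [0,0,0,0,0,0.004,0],
    [0,0,0,0,0,0,0],
    [0,0,0,0,0,0,0],
  ],
)

```text
time: 8.3
tool_pos: [0.4509, -0.0789, -0.0175]
tcp_rot: [-0.0, -3.141, -0.0]
wrist_force: [-0.1, -0.2, 0.0]
width: -0.001
grip_force: 0.0
```

drive_tool(
  rows=[
    [0,0,0,0,0,0.003,0],
    [0,0,0,0,0,0,0],
    [0,0,0,0,0,0,0],
  ],
)

```text
time: 8.55
tool_pos: [0.451, -0.079, -0.0204]
tcp_rot: [-0.0, -3.141, -0.0]
wrist_force: [0.7, -0.1, -0.4]
width: -0.001
grip_force: 0.0
```

drive_tool(
  rows=[
    [0,0,0,0,0,0.002,0],
    [0,0,0,0,0,0,0],
    [0,0,0,0,0,0,0],
  ],
)

```text
time: 8.8
tool_pos: [0.4512, -0.079, -0.0222]
tcp_rot: [-0.0, -3.141, -0.0]
wrist_force: [0.0, -0.1, -1.3]
width: 0.001
grip_force: 0.0
```

drive_tool(
  rows=[
    [0,0,0,0,0,0.002,0],
    [0,0,0,0,0,0,0],
    [0,0,0,0,0,0,0],
  ],
)

```text
time: 9.05
tool_pos: [0.4512, -0.079, -0.0242]
tcp_rot: [-0.0, -3.141, -0.0]
wrist_force: [-0.3, 0.4, 0.3]
width: 0.002
grip_force: 0.0
```

drive_tool(
  rows=[
    [0,0,0,0,0,0.0015,0],
    [0,0,0,0,0,0,0],
    [0,0,0,0,0,0,0],
  ],
)

```text
time: 9.3
tool_pos: [0.4512, -0.079, -0.0257]
tcp_rot: [-0.0, -3.141, -0.0]
wrist_force: [-0.9, 0.3, 0.7]
width: 0.001
grip_force: 0.0
```

drive_tool(
  rows=[
    [0,0,0,0,0,0.0015,0],
    [0,0,0,0,0,0,0],
    [0,0,0,0,0,0,0],
  ],
)

```text
time: 9.55
tool_pos: [0.4512, -0.079, -0.0272]
tcp_rot: [-0.0, -3.141, -0.0]
wrist_force: [1.0, 0.3, 0.3]
width: -0.001
grip_force: 0.0
```

drive_tool(
  rows=[
    [0,0,0,0,0,0.0015,0],
    [0,0,0,0,0,0,0],
    [0,0,0,0,0,0,0],
  ],
)

```text
time: 9.8
tool_pos: [0.4512, -0.079, -0.0287]
tcp_rot: [-0.0, -3.141, -0.0]
wrist_force: [-0.1, -0.0, -0.1]
width: 0.002
grip_force: 0.0
```

drive_tool(
  rows=[
    [0,0,0,0,0,0.0015,0],
    [0,0,0,0,0,0,0],
    [0,0,0,0,0,0,0],
  ],
)

```text
time: 10.05
tool_pos: [0.4512, -0.079, -0.0302]
tcp_rot: [-0.0, -3.141, -0.0]
wrist_force: [-0.3, 0.3, 0.5]
width: 0.002
grip_force: 0.0
```

drive_tool(
  rows=[
    [0,0,0,0,0,0.0015,0],
    [0,0,0,0,0,0,0],
    [0,0,0,0,0,0,0],
  ],
)

```text
time: 10.3
tool_pos: [0.4514, -0.079, -0.0316]
tcp_rot: [0.0, 3.142, -0.0]
wrist_force: [0.8, -0.1, -0.2]
width: -0.0
grip_force: 0.1
```

```bash
python3 - <<'E'
from h import *
s=status.read_state();t=s["tool_pos"];print(t,s["wrist_force"])
p=read_camera('scene')
b=(275,155,325,205);print(proj(p,[t[0],t[1],0]))
im=cv2.convertScaleAbs(cv2.resize(p["color"][b[1]:b[3],b[0]:b[2],::-1],None,fx=10,fy=10,interpolation=cv2.INTER_CUBIC),alpha=1.8)
cv2.circle(im,tuple(int(v) for v in (proj(p,[t[0],t[1],0])-b[:2]+.5)*10),3,(0,255,0),-1)
cv2.imwrite("pics/tip3.png",im)
E
```

```text
[ 0.45135538 -0.07903816 -0.03162338] [ 0.84589752 -0.06511456 -0.18603115]
[301.70063831 198.39588255]
```

View pics/tip3.png

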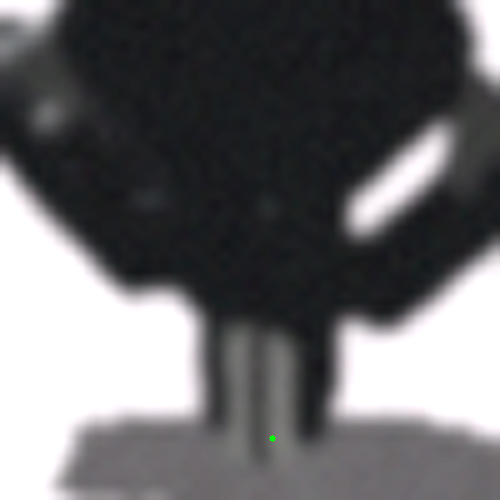

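drive_tool(
  rows=[
    [0,0,0,0,0,0.0015,0],
    [0,0,0,0,0,0,0],
    [0,0,0,0,0,0,0],
  ],
)

```text
time: 10.6
tool_pos: [0.4513, -0.079, -0.0317]
tcp_rot: [0.0, -3.141, -0.0]
wrist_force: [-5.0, 0.6, 15.1]
width: -0.002
grip_force: 7.4
```

drive_tool(
  rows=[
    [0,0,0,0,0,0.001,0],
    [0,0,0,0,0,0,0],
    [0,0,0,0,0,0,0],
  ],
)

```text
time: 10.85
tool_pos: [0.4514, -0.079, -0.0318]
tcp_rot: [0.0, -3.14, -0.0]
wrist_force: [-8.7, 2.1, 23.8]
width: 0.004
grip_force: 12.2
```

Bench contact comes at reported z = −0.0317, and the lateral position matches the tips. So true tip height = reported z + 0.0317; I put that in the helper and go back to the transformer.

drive_tool(
  rows=[
    [0,0,0,0,0,-0.035,0],
    [0,0,0,0,0,-0.035,0],
    [0,0,0,0,0,-0.035,0.5],
    [0,0,0,0,0,0,0.9],
    [0,0,0,0,0,0,0.9],
    [0,0,0,0,0,0,0.9],
  ],
)

```text
time: 11.35
tool_pos: [0.451, -0.0789, 0.0707]
tcp_rot: [0.0, 3.142, -0.0]
wrist_force: [0.4, -0.6, -0.4]
width: 0.562
grip_force: 0.0
```

```bash
sed -i 's/np.array(\[x,y,z\])-p)/np.array([x,y,z-.0317])-p)/; s/"at",np.round(p,4)/"at(true z)",np.round(p+[0,0,.0317],4)/' h.py; python3 -c "
from h import *
move(.4478,.2254,.10,112.8)"
```

```text
at(true z) [ 0.451  -0.0789  0.1024] fing 90.0 q [-0.23 -0.03  2.18 -0.    0.99 -1.8 ] t 11.3
8 rows: turn -2.85 shift -0.0062 0.0378 0.0003 ; total tool D [0.0032 0.3043 0.0024] turn -22.8
```

drive_tool(
  rows=[
    [0,0,-2.85,-0.0062,0.0378,0,0.9],
    [0,0,-2.85,-0.0062,0.0378,0,0.9],
    [0,0,-2.85,-0.0062,0.0378,0,0.9],
    [0,0,-2.85,-0.0062,0.0378,0,0.9],
    [0,0,-2.85,-0.0062,0.0378,0,0.9],
    [0,0,-2.85,-0.0062,0.0378,0,0.9],
    [0,0,-2.85,-0.0062,0.0378,0,0.9],
    [0,0,-2.85,-0.0062,0.0378,0,0.9],
  ],
)

```text
time: 12.02
tool_pos: [0.4458, 0.2265, 0.0685]
tcp_rot: [0.624, -3.075, 0.002]
wrist_force: [1.6, 0.4, -0.7]
width: 0.901
grip_force: 0.0
```

drive_tool(
  rows=[
    [0,0,0,0,0,0,0.9],
    [0,0,0,0,0,0,0.9],
    [0,0,0,0,0,0,0.9],
    [0,0,0,0,0,0,0.9],
    [0,0,0,0,0,0,0.9],
  ],
)

```text
time: 12.43
tool_pos: [0.4475, 0.2239, 0.0701]
tcp_rot: [0.617, -3.079, 0.001]
wrist_force: [-0.0, -0.3, -0.6]
width: 0.9
grip_force: 0.0
```

```bash
python3 -c "
from h import *
move(.4478,.2254,.012,112.8)"
```

```text
at(true z) [0.4475 0.2239 0.1018] fing 112.7 q [ 0.41  0.06  2.1  -0.    0.99 -1.55] t 12.4
3 rows: turn -0.04 shift -0.0003 0.0004 0.0299 ; total tool D [-0.001   0.0013  0.0898] turn -0.1
```

drive_tool(
  rows=[
    [0,0,0,-0.001,0.0013,0.03,0.9],
    [0,0,0,0,0,0.03,0.9],
    [0,0,0,0,0,0.02,0.9],
    [0,0,0,0,0,0.01,0.9],
    [0,0,0,0,0,0,0.9],
    [0,0,0,0,0,0,0.9],
  ],
)

```text
time: 12.93
tool_pos: [0.4483, 0.2262, -0.0192]
tcp_rot: [0.618, -3.079, 0.0]
wrist_force: [0.4, -0.2, 0.1]
width: 0.903
grip_force: 0.0
```

drive_tool(
  rows=[
    [0,0,0,0,0,0,0.4],
    [0,0,0,0,0,0,0.4],
    [0,0,0,0,0,0,0.4],
    [0,0,0,0,0,0,0.4],
    [0,0,0,0,0,0,0.4],
    [0,0,0,0,0,0,0.4],
  ],
  force=50,
)

```text
time: 13.43
tool_pos: [0.4501, 0.2277, -0.0172]
tcp_rot: [-0.62, 3.076, 0.001]
wrist_force: [0.7, -2.2, 6.8]
width: 0.519
grip_force: 52.3
```

drive_tool(
  rows=[
    [0,0,0,0,0,-0.01,0.4],
    [0,0,0,0,0,-0.025,0.4],
    [0,0,0,0,0,-0.03,0.4],
    [0,0,0,0,0,-0.025,0.4],
    [0,0,0,0,0,0,0.4],
    [0,0,0,0,0,0,0.4],
  ],
)

```text
time: 13.93
tool_pos: [0.4495, 0.2278, 0.073]
tcp_rot: [-0.62, 3.076, 0.002]
wrist_force: [-0.5, 0.0, -3.5]
width: 0.518
grip_force: 51.9
```

```bash
python3 -c "
from h import *
c=lambda k:(.4909+k*.064*np.cos(.1874),-.2838+k*.064*np.sin(.1874))
print([np.round(c(k),4) for k in(-1,0,1)])
move(*c(-1),.10,100.7)"
```

```text
[array([ 0.428 , -0.2957]), array([ 0.4909, -0.2838]), array([ 0.5538, -0.2719])]
at(true z) [0.4495 0.2278 0.1047] fing 112.8 q [ 0.42  0.06  2.09  0.    0.99 -1.55] t 13.9
14 rows: turn 0.86 shift 0.0125 -0.0353 0.0003 ; total tool D [ 0.2228 -0.4742  0.0036] turn 12.1
```

drive_tool(
  rows=[
    [0,0,0.86,0.0125,-0.0353,0,0.4],
    [0,0,0.86,0.0125,-0.0353,0,0.4],
    [0,0,0.86,0.0125,-0.0353,0,0.4],
    [0,0,0.86,0.0125,-0.0353,0,0.4],
    [0,0,0.86,0.0125,-0.0353,0,0.4],
    [0,0,0.86,0.0125,-0.0353,0,0.4],
    [0,0,0.86,0.0125,-0.0353,0,0.4],
  ],
)

```text
time: 14.52
tool_pos: [0.4491, -0.0363, 0.0689]
tcp_rot: [0.457, -3.104, -0.002]
wrist_force: [1.2, -0.5, -2.4]
width: 0.521
grip_force: 52.3
```

drive_tool(
  rows=[
    [0,0,0.86,0.0125,-0.0353,0,0.4],
    [0,0,0.86,0.0125,-0.0353,0,0.4],
    [0,0,0.86,0.0125,-0.0353,0,0.4],
    [0,0,0.86,0.0125,-0.0353,0,0.4],
    [0,0,0.86,0.0125,-0.0353,0,0.4],
    [0,0,0.86,0.0125,-0.0353,0,0.4],
    [0,0,0.86,0.0125,-0.0353,0,0.4],
  ],
)

```text
time: 15.1
tool_pos: [0.425, -0.2963, 0.0686]
tcp_rot: [0.293, -3.125, -0.005]
wrist_force: [0.4, -1.0, -3.3]
width: 0.515
grip_force: 52.3
```

drive_tool(
  rows=[
    [0,0,0,0,0,0,0.4],
    [0,0,0,0,0,0,0.4],
    [0,0,0,0,0,0,0.4],
    [0,0,0,0,0,0,0.4],
    [0,0,0,0,0,0,0.4],
    [0,0,0,0,0,0,0.4],
  ],
)

```text
time: 15.6
tool_pos: [0.4273, -0.2945, 0.0705]
tcp_rot: [0.297, -3.127, -0.001]
wrist_force: [0.1, -0.3, -2.7]
width: 0.517
grip_force: 52.6
```

```bash
python3 -c "
from h import *
move(.428,-.2957,.0155,100.7)
s=status.read_state();print(s['width'],s['grip_force'])"
```

```text
at(true z) [ 0.4273 -0.2945  0.1022] fing 100.9 q [-0.65  0.09  2.06  0.    0.99 -2.41] t 15.6
3 rows: turn 0.06 shift -0.0002 -0.0005 0.0289 ; total tool D [-0.0005 -0.0014  0.0867] turn 0.2
0.5172725092863293 52.60061860084534
```

drive_tool(
  rows=[
    [0,0,0,-0.0005,-0.0014,0.028,0.4],
    [0,0,0,0,0,0.028,0.4],
    [0,0,0,0,0,0.02,0.4],
    [0,0,0,0,0,0.0105,0.4],
    [0,0,0,0,0,0,0.4],
    [0,0,0,0,0,0,0.4],
    [0,0,0,0,0,0,0.4],
    [0,0,0,0,0,0,0.4],
  ],
)

```text
time: 16.27
tool_pos: [0.4288, -0.2974, -0.0149]
tcp_rot: [-0.295, 3.127, -0.002]
wrist_force: [0.1, -0.0, -2.4]
width: 0.515
grip_force: 53.8
```

drive_tool(
  rows=[
    [0,0,0,0,0,0.0015,0.4],
    [0,0,0,0,0,0.0005,0.4],
    [0,0,0,0,0,0,0.4],
    [0,0,0,0,0,0,0.4],
  ],
)

```text
time: 16.6
tool_pos: [0.428, -0.2972, -0.0176]
tcp_rot: [0.294, -3.128, -0.0]
wrist_force: [0.1, 0.7, -2.2]
width: 0.516
grip_force: 53.8
```

drive_tool(
  rows=[
    [0,0,0,0,0,0,0.55],
    [0,0,0,0,0,0,0.59],
    [0,0,0,0,0,0,0.59],
    [0,0,0,0,0,-0.015,0.59],
    [0,0,0,0,0,-0.03,0.7],
    [0,0,0,0,0,-0.035,0.9],
    [0,0,0,0,0,-0.025,0.9],
    [0,0,0,0,0,0,0.9],
  ],
)

```text
time: 17.27
tool_pos: [0.4324, -0.3005, 0.0942]
tcp_rot: [-0.294, 3.119, -0.013]
wrist_force: [-0.7, -0.7, 1.2]
width: 0.898
grip_force: 0.0
```

```bash
python3 -c "
from h import *
move(.5216,.2333,.115,100)"
```

```text
at(true z) [ 0.4324 -0.3005  0.1259] fing 100.8 q [-0.65  0.07  2.04  0.    1.03 -2.41] t 17.3
14 rows: turn 0.05 shift -0.0131 0.0364 0.0006 ; total tool D [-0.1872  0.5079  0.0079] turn 0.8
```

drive_tool(
  rows=[
    [0,0,0,-0.0131,0.0364,0,0.9],
    [0,0,0,-0.0131,0.0364,0,0.9],
    [0,0,0,-0.0131,0.0364,0,0.9],
    [0,0,0,-0.0131,0.0364,0,0.9],
    [0,0,0,-0.0131,0.0364,0,0.9],
    [0,0,0,-0.0131,0.0364,0,0.9],
    [0,0,0,-0.0131,0.0364,0,0.9],
  ],
)

```text
time: 17.85
tool_pos: [0.4704, -0.028, 0.0873]
tcp_rot: [-0.294, 3.127, -0.0]
wrist_force: [1.0, -0.4, -0.1]
width: 0.9
grip_force: 0.0
```

drive_tool(
  rows=[
    [0,0,0,-0.0131,0.0364,0,0.9],
    [0,0,0,-0.0131,0.0364,0,0.9],
    [0,0,0,-0.0131,0.0364,0,0.9],
    [0,0,0,-0.0131,0.0364,0,0.9],
    [0,0,0,-0.0131,0.0364,0,0.9],
    [0,0,0,-0.0131,0.0364,0,0.9],
    [0,0,0,-0.0131,0.0364,0,0.9],
  ],
)

```text
time: 18.43
tool_pos: [0.5129, 0.2397, 0.087]
tcp_rot: [-0.295, 3.128, -0.0]
wrist_force: [0.8, -0.8, 1.1]
width: 0.899
grip_force: 0.0
```

drive_tool(
  rows=[
    [0,0,0,0,0,0,0.9],
    [0,0,0,0,0,0,0.9],
    [0,0,0,0,0,0,0.9],
    [0,0,0,0,0,0,0.9],
    [0,0,0,0,0,0,0.9],
  ],
)

```text
time: 18.85
tool_pos: [0.5128, 0.2362, 0.0871]
tcp_rot: [0.292, -3.127, 0.001]
wrist_force: [-0.2, 1.2, -0.2]
width: 0.904
grip_force: 0.0
```

```bash
python3 - <<'E'
from fit import *
move(.5216,.2333,.018,100)
p=read_camera("scene");r=masks_of(p,"transformer");print(r[0]["score"],r[0]["bbox"])
for w in (.19,):
  R=np.array([[np.cos(w),-np.sin(w),0],[np.sin(w),np.cos(w),0],[0,0,1]])
  q=np.array([proj(p,R@k+[.428,-.297,.003]) for B in M["transformer"] for k in B]);print("expected",q.min(0),q.max(0))
save(p,"tr.png",(150,140,250,240),6)
E
```

```text
at(true z) [0.5128 0.2362 0.1188] fing 100.7 q [ 0.39  0.15  1.95 -0.    1.03 -1.37] t 18.9
3 rows: turn 0.22 shift -0.0027 -0.0015 0.0336 ; total tool D [-0.0082 -0.0045  0.1008] turn 0.7
0.76 [195.4, 158.8, 220.4, 179.8]
expected [193.37849861 158.11114952] [220.90020589 180.03729562]
```

View pics/tr.png

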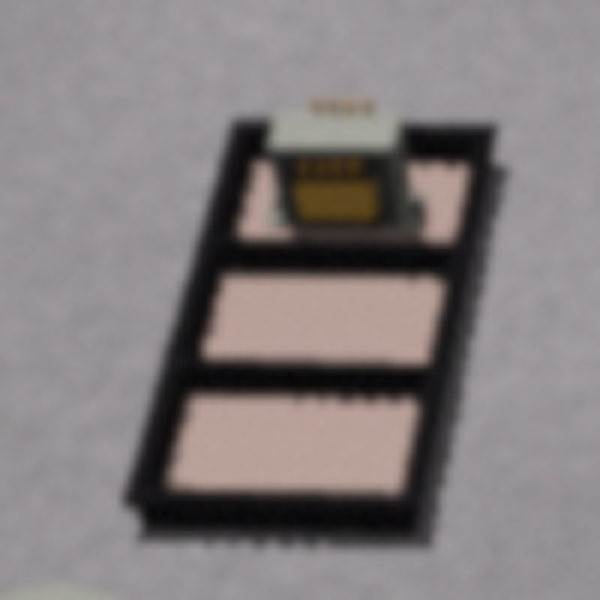

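The transformer stands upright in the tray3 compartment nearest the robot, at scene (205,170). Next is the wide capacitor.

drive_tool(
  rows=[
    [0,0,0.7,-0.0082,-0.0045,0,0.9],
    [0,0,0,0,0,0.035,0.9],
    [0,0,0,0,0,0.035,0.9],
    [0,0,0,0,0,0.02,0.9],
    [0,0,0,0,0,0.0108,0.9],
    [0,0,0,0,0,0,0.9],
    [0,0,0,0,0,0,0.9],
    [0,0,0,0,0,0,0.9],
  ],
)

```text
time: 19.62
tool_pos: [0.5239, 0.2352, -0.0117]
tcp_rot: [-0.274, 3.127, 0.001]
wrist_force: [-0.5, 0.7, 0.6]
width: 0.898
grip_force: 0.0
```

drive_tool(
  rows=[
    [0,0,0,0,0,0,0.3],
    [0,0,0,0,0,0,0.3],
    [0,0,0,0,0,0,0.3],
    [0,0,0,0,0,0,0.3],
    [0,0,0,0,0,0,0.3],
    [0,0,0,0,0,0,0.3],
  ],
  force=35,
)

```text
time: 20.12
tool_pos: [0.5233, 0.2353, -0.0119]
tcp_rot: [-0.275, 3.127, 0.001]
wrist_force: [-0.5, -0.2, 6.1]
width: 0.453
grip_force: 35.4
```

drive_tool(
  rows=[
    [0,0,0,0,0,-0.01,0.3],
    [0,0,0,0,0,-0.025,0.3],
    [0,0,0,0,0,-0.03,0.3],
    [0,0,0,0,0,-0.025,0.3],
    [0,0,0,0,0,0,0.3],
    [0,0,0,0,0,0,0.3],
    [0,0,0,0,0,0,0.3],
  ],
)

```text
time: 20.7
tool_pos: [0.5213, 0.2346, 0.0762]
tcp_rot: [0.275, -3.129, 0.0]
wrist_force: [-0.3, -0.6, -1.0]
width: 0.461
grip_force: 35.4
```

```bash
python3 -c "
from h import *
move(.4909,-.2838,.10,100.7)"
```

```text
at(true z) [0.5213 0.2346 0.1079] fing 100.1 q [ 0.38  0.18  1.95  0.    1.02 -1.37] t 20.7
13 rows: turn -0.05 shift 0.0095 -0.0388 0.0006 ; total tool D [ 0.1204 -0.5051  0.0081] turn -0.6
```

drive_tool(
  rows=[
    [0,0,0,0.0093,-0.0389,0,0.3],
    [0,0,0,0.0093,-0.0389,0,0.3],
    [0,0,0,0.0093,-0.0389,0,0.3],
    [0,0,0,0.0093,-0.0389,0,0.3],
    [0,0,0,0.0093,-0.0389,0,0.3],
    [0,0,0,0.0093,-0.0389,0,0.3],
    [0,0,0,0.0093,-0.0389,0,0.3],
  ],
)

```text
time: 21.28
tool_pos: [0.5029, -0.0461, 0.0744]
tcp_rot: [0.276, -3.125, -0.001]
wrist_force: [1.3, 0.4, -0.9]
width: 0.455
grip_force: 35.6
```

drive_tool(
  rows=[
    [0,0,0,0.0093,-0.0389,0,0.3],
    [0,0,0,0.0093,-0.0389,0,0.3],
    [0,0,0,0.0093,-0.0389,0,0.3],
    [0,0,0,0.0093,-0.0389,0,0.3],
    [0,0,0,0.0093,-0.0389,0,0.3],
    [0,0,-0.6,0.0093,-0.0389,0,0.3],
  ],
)

```text
time: 21.78
tool_pos: [0.489, -0.2851, 0.0742]
tcp_rot: [0.291, -3.125, -0.004]
wrist_force: [0.2, 1.0, -0.7]
width: 0.458
grip_force: 35.6
```

drive_tool(
  rows=[
    [0,0,0,0,0,0,0.3],
    [0,0,0,0,0,0,0.3],
    [0,0,0,0,0,0,0.3],
    [0,0,0,0,0,0,0.3],
    [0,0,0,0,0,0,0.3],
    [0,0,0,0,0,0,0.3],
  ],
)

```text
time: 22.28
tool_pos: [0.4912, -0.2827, 0.0762]
tcp_rot: [0.295, -3.127, -0.001]
wrist_force: [0.8, 0.4, -1.2]
width: 0.454
grip_force: 35.7
```

```bash
python3 -c "
from h import *
move(.4909,-.2838,.0198+.001,100.7)"
```

```text
at(true z) [ 0.4912 -0.2827  0.1079] fing 100.8 q [-0.57  0.17  1.96  0.    1.01 -2.32] t 22.3
3 rows: turn 0.02 shift 0.0002 -0.0004 0.0290 ; total tool D [ 0.0005 -0.0011  0.0871] turn 0.1
```

drive_tool(
  rows=[
    [0,0,0,0.0005,-0.0011,0.028,0.3],
    [0,0,0,0,0,0.028,0.3],
    [0,0,0,0,0,0.02,0.3],
    [0,0,0,0,0,0.011,0.3],
    [0,0,0,0,0,0,0.3],
    [0,0,0,0,0,0,0.3],
    [0,0,0,0,0,0,0.3],
    [0,0,0,0,0,0,0.3],
  ],
)

```text
time: 22.95
tool_pos: [0.4917, -0.2855, -0.0097]
tcp_rot: [-0.292, 3.127, -0.001]
wrist_force: [0.1, 0.0, -1.6]
width: 0.458
grip_force: 37.0
```

drive_tool(
  rows=[
    [0,0,0,0,0,0.0005,0.3],
    [0,0,0,0,0,0.0005,0.3],
    [0,0,0,0,0,0,0.3],
    [0,0,0,0,0,0,0.3],
  ],
)

```text
time: 23.28
tool_pos: [0.491, -0.2855, -0.0113]
tcp_rot: [-0.292, 3.128, -0.0]
wrist_force: [0.7, 0.6, -0.3]
width: 0.457
grip_force: 37.0
```

drive_tool(
  rows=[
    [0,0,0,0,0,0.0003,0.5],
    [0,0,0,0,0,0,0.56],
    [0,0,0,0,0,0,0.56],
    [0,0,0,0,0,-0.02,0.56],
    [0,0,0,0,0,-0.03,0.6],
    [0,0,0,0,0,-0.035,0.8],
    [0,0,0,0,0,-0.015,0.8],
    [0,0,0,0,0,0,0.8],
  ],
)

```text
time: 23.95
tool_pos: [0.4946, -0.2877, 0.0938]
tcp_rot: [-0.291, 3.12, -0.009]
wrist_force: [-0.1, 0.2, 0.2]
width: 0.797
grip_force: 0.0
```

```bash
python3 -c "
from h import *
move(.5909,.2425,.115,111.1)"
```

```text
at(true z) [ 0.4946 -0.2877  0.1255] fing 100.7 q [-0.57  0.15  1.94  0.    1.04 -2.33] t 23.9
14 rows: turn -0.75 shift -0.0168 0.0347 0.0006 ; total tool D [-0.1926  0.5033  0.0085] turn -10.4
```

drive_tool(
  rows=[
    [0,0,-0.75,-0.0168,0.0347,0,0.8],
    [0,0,-0.75,-0.0168,0.0347,0,0.8],
    [0,0,-0.75,-0.0168,0.0347,0,0.8],
    [0,0,-0.75,-0.0168,0.0347,0,0.8],
    [0,0,-0.75,-0.0168,0.0347,0,0.8],
    [0,0,-0.75,-0.0168,0.0347,0,0.8],
    [0,0,-0.75,-0.0168,0.0347,0,0.8],
  ],
)

```text
time: 24.53
tool_pos: [0.5507, -0.0206, 0.0872]
tcp_rot: [0.435, -3.11, -0.0]
wrist_force: [1.3, 0.2, 0.3]
width: 0.8
grip_force: 0.0
```

drive_tool(
  rows=[
    [0,0,-0.75,-0.0168,0.0347,0,0.8],
    [0,0,-0.75,-0.0168,0.0347,0,0.8],
    [0,0,-0.75,-0.0168,0.0347,0,0.8],
    [0,0,-0.75,-0.0168,0.0347,0,0.8],
    [0,0,-0.75,-0.0168,0.0347,0,0.8],
    [0,0,-0.75,-0.0168,0.0347,0,0.8],
    [0,0,-0.75,-0.0168,0.0347,0,0.8],
  ],
)

```text
time: 25.12
tool_pos: [0.5865, 0.2466, 0.0869]
tcp_rot: [0.578, -3.086, 0.001]
wrist_force: [0.4, 1.0, 0.7]
width: 0.797
grip_force: 0.0
```

drive_tool(
  rows=[
    [0,0,0,0,0,0,0.8],
    [0,0,0,0,0,0,0.8],
    [0,0,0,0,0,0,0.8],
    [0,0,0,0,0,0,0.8],
    [0,0,0,0,0,0,0.8],
  ],
)

```text
time: 25.53
tool_pos: [0.5871, 0.2432, 0.0878]
tcp_rot: [0.574, -3.088, 0.001]
wrist_force: [-0.0, 0.2, -0.0]
width: 0.8
grip_force: 0.0
```

```bash
python3 - <<'E'
from fit import *
move(.5909,.2425,.011,111.1)
p=read_camera("scene")
for r in masks_of(p,"wide_capacitor"): print(round(r["score"],2),r["bbox"])
q=np.array([proj(p,k+[.491,-.285,.003]) for B in M["wide_capacitor"] for k in B]);print("expected",q.min(0),q.max(0))
E
```

```text
at(true z) [0.5871 0.2432 0.1195] fing 111.1 q [ 0.35  0.28  1.8  -0.    1.06 -1.58] t 25.5
3 rows: turn -0.02 shift -0.0011 -0.0007 0.0362 ; total tool D [-0.0034 -0.002   0.1085] turn -0.0
0.87 [358.1, 189.0, 377.7, 215.9]
0.79 [191.2, 171.2, 214.0, 200.1]
0.62 [373.9, 283.9, 392.0, 323.0]
expected [189.38233461 170.94051712] [212.04645565 201.74383431]
```

drive_tool(
  rows=[
    [0,0,0,-0.0034,-0.002,0,0.8],
    [0,0,0,0,0,0.035,0.8],
    [0,0,0,0,0,0.035,0.8],
    [0,0,0,0,0,0.025,0.8],
    [0,0,0,0,0,0.0135,0.8],
    [0,0,0,0,0,0,0.8],
    [0,0,0,0,0,0,0.8],
    [0,0,0,0,0,0,0.8],
  ],
)

```text
time: 26.3
tool_pos: [0.5931, 0.2447, -0.0183]
tcp_rot: [-0.576, 3.085, 0.001]
wrist_force: [0.4, -0.3, 1.2]
width: 0.8
grip_force: 0.0
```

drive_tool(
  rows=[
    [0,0,0,0,0,0,0.15],
    [0,0,0,0,0,0,0.15],
    [0,0,0,0,0,0,0.15],
    [0,0,0,0,0,0,0.15],
    [0,0,0,0,0,0,0.15],
    [0,0,0,0,0,0,0.15],
    [0,0,0,0,0,0,0.15],
  ],
  force=35,
)

```text
time: 26.88
tool_pos: [0.5924, 0.2447, -0.0187]
tcp_rot: [-0.576, 3.086, 0.001]
wrist_force: [-0.7, -0.2, 5.4]
width: 0.286
grip_force: 35.1
```

drive_tool(
  rows=[
    [0,0,0,0,0,-0.01,0.15],
    [0,0,0,0,0,-0.025,0.15],
    [0,0,0,0,0,-0.03,0.15],
    [0,0,0,0,0,-0.035,0.15],
    [0,0,0,0,0,0,0.15],
    [0,0,0,0,0,0,0.15],
    [0,0,0,0,0,0,0.15],
  ],
)

```text
time: 27.47
tool_pos: [0.5909, 0.2442, 0.0799]
tcp_rot: [0.577, -3.088, 0.0]
wrist_force: [0.4, -0.3, -1.8]
width: 0.289
grip_force: 34.4
```

```bash
python3 -c "
from h import *
move(.5538,-.2719,.11,100.7)"
```

```text
at(true z) [0.5909 0.2442 0.1116] fing 111.2 q [ 0.35  0.29  1.8   0.    1.05 -1.59] t 27.5
13 rows: turn 0.80 shift 0.0139 -0.0373 0.0001 ; total tool D [ 0.2209 -0.4679  0.0016] turn 10.5
```

drive_tool(
  rows=[
    [0,0,0.8,0.0139,-0.0373,0,0.15],
    [0,0,0.8,0.0139,-0.0373,0,0.15],
    [0,0,0.8,0.0139,-0.0373,0,0.15],
    [0,0,0.8,0.0139,-0.0373,0,0.15],
    [0,0,0.8,0.0139,-0.0373,0,0.15],
    [0,0,0.8,0.0139,-0.0373,0,0.15],
    [0,0,0.8,0.0139,-0.0373,0,0.15],
  ],
)

```text
time: 28.05
tool_pos: [0.5807, -0.0357, 0.0774]
tcp_rot: [0.424, -3.109, -0.002]
wrist_force: [1.1, 0.3, 0.4]
width: 0.287
grip_force: 34.7
```

drive_tool(
  rows=[
    [0,0,0.8,0.0139,-0.0373,0,0.15],
    [0,0,0.8,0.0139,-0.0373,0,0.15],
    [0,0,0.8,0.0139,-0.0373,0,0.15],
    [0,0,0.8,0.0139,-0.0373,0,0.15],
    [0,0,0.8,0.0139,-0.0373,0,0.15],
    [0,0,0.8,0.0139,-0.0373,0,0.15],
  ],
)

```text
time: 28.55
tool_pos: [0.5521, -0.2721, 0.0773]
tcp_rot: [0.293, -3.124, -0.004]
wrist_force: [0.7, -0.6, -1.2]
width: 0.284
grip_force: 34.6
```

drive_tool(
  rows=[
    [0,0,0,0,0,0,0.15],
    [0,0,0,0,0,0,0.15],
    [0,0,0,0,0,0,0.15],
    [0,0,0,0,0,0,0.15],
    [0,0,0,0,0,0,0.15],
    [0,0,0,0,0,0,0.15],
  ],
)

```text
time: 29.05
tool_pos: [0.5546, -0.2696, 0.0794]
tcp_rot: [0.298, -3.127, -0.001]
wrist_force: [-0.5, -0.1, -0.6]
width: 0.287
grip_force: 34.7
```

```bash
python3 -c "
from h import *
move(.5538,-.2719,.014,100.7)"
```

```text
at(true z) [ 0.5546 -0.2696  0.1111] fing 100.9 q [-0.49  0.26  1.85  0.    1.04 -2.25] t 29.1
3 rows: turn 0.06 shift 0.0004 -0.0007 0.0324 ; total tool D [ 0.0011 -0.0021  0.0971] turn 0.2
```

drive_tool(
  rows=[
    [0,0,0,0.001,-0.002,0.03,0.15],
    [0,0,0,0,0,0.03,0.15],
    [0,0,0,0,0,0.025,0.15],
    [0,0,0,0,0,0.011,0.15],
    [0,0,0,0,0,0,0.15],
    [0,0,0,0,0,0,0.15],
    [0,0,0,0,0,0,0.15],
    [0,0,0,0,0,0,0.15],
  ],
)

```text
time: 29.72
tool_pos: [0.5548, -0.2734, -0.0152]
tcp_rot: [-0.295, 3.126, -0.002]
wrist_force: [-0.6, 0.3, -1.3]
width: 0.287
grip_force: 35.7
```

drive_tool(
  rows=[
    [0,0,0,0,0,0.001,0.15],
    [0,0,0,0,0,0.0005,0.15],
    [0,0,0,0,0,0,0.15],
    [0,0,0,0,0,0,0.15],
  ],
)

```text
time: 30.05
tool_pos: [0.5539, -0.2734, -0.0176]
tcp_rot: [-0.294, 3.128, -0.0]
wrist_force: [0.1, 0.1, -0.2]
width: 0.282
grip_force: 35.7
```

drive_tool(
  rows=[
    [0,0,0,0,0,0.0008,0.15],
    [0,0,0,0,0,0,0.15],
    [0,0,0,0,0,0,0.38],
    [0,0,0,0,0,0,0.42],
    [0,0,0,0,0,0,0.42],
    [0,0,0,0,0,-0.02,0.42],
    [0,0,0,0,0,-0.03,0.5],
    [0,0,0,0,0,-0.03,0.7],
  ],
)

```text
time: 30.72
tool_pos: [0.5525, -0.2726, 0.0609]
tcp_rot: [0.294, -3.125, -0.003]
wrist_force: [0.3, 0.4, 0.6]
width: 0.626
grip_force: 0.0
```

drive_tool(
  rows=[
    [0,0,0,0,0,-0.03,0.8],
    [0,0,0,0,0,0,0.8],
    [0,0,0,0,0,0,0.8],
    [0,0,0,0,0,0,0.8],
  ],
)

```text
time: 31.05
tool_pos: [0.5536, -0.2732, 0.0913]
tcp_rot: [0.294, -3.128, -0.0]
wrist_force: [-0.6, -0.4, 0.0]
width: 0.798
grip_force: 0.0
```

```bash
python3 -c "
from h import *
move(.4317,.313,.12,77.5)"
```

```text
at(true z) [ 0.5536 -0.2732  0.123 ] fing 100.8 q [-0.5   0.24  1.84 -0.    1.06 -2.26] t 31.1
15 rows: turn 1.55 shift 0.0083 0.0393 0.0002 ; total tool D [0.0104 0.5987 0.0031] turn 23.3
```

drive_tool(
  rows=[
    [0,0,1.55,0.0083,0.0393,0,0.8],
    [0,0,1.55,0.0083,0.0393,0,0.8],
    [0,0,1.55,0.0083,0.0393,0,0.8],
    [0,0,1.55,0.0083,0.0393,0,0.8],
    [0,0,1.55,0.0083,0.0393,0,0.8],
    [0,0,1.55,0.0083,0.0393,0,0.8],
    [0,0,1.55,0.0083,0.0393,0,0.8],
  ],
)

```text
time: 31.63
tool_pos: [0.464, -0.0048, 0.0893]
tcp_rot: [-0.006, -3.137, -0.0]
wrist_force: [0.3, 0.9, -0.1]
width: 0.801
grip_force: 0.0
```

drive_tool(
  rows=[
    [0,0,1.55,0.0083,0.0393,0,0.8],
    [0,0,1.55,0.0083,0.0393,0,0.8],
    [0,0,1.55,0.0083,0.0393,0,0.8],
    [0,0,1.55,0.0083,0.0393,0,0.8],
    [0,0,1.55,0.0083,0.0393,0,0.8],
    [0,0,1.55,0.0083,0.0393,0,0.8],
    [0,0,1.55,0.0083,0.0393,0,0.8],
    [0,0,1.55,0.0083,0.0393,0,0.8],
  ],
)

```text
time: 32.3
tool_pos: [0.4288, 0.3133, 0.0892]
tcp_rot: [-0.343, -3.12, 0.004]
wrist_force: [0.4, 0.2, 0.8]
width: 0.797
grip_force: 0.0
```

drive_tool(
  rows=[
    [0,0,0,0,0,0,0.8],
    [0,0,0,0,0,0,0.8],
    [0,0,0,0,0,0,0.8],
    [0,0,0,0,0,0,0.8],
    [0,0,0,0,0,0,0.8],
  ],
)

```text
time: 32.72
tool_pos: [0.4308, 0.3106, 0.0907]
tcp_rot: [-0.344, -3.121, 0.002]
wrist_force: [0.7, -0.4, -0.2]
width: 0.805
grip_force: 0.0
```

```bash
python3 - <<'E'
from fit import *
move(.4317,.313,.016,77.5)
p=read_camera("scene");q=read_camera("top")
for n,e in(("transformer",(.428,-.297,.187)),("wide_capacitor",(.491,-.285,0)),("heatsink",(.554,-.272,.187))):
  for k in (p,q):
    w=e[2];R=np.array([[np.cos(w),-np.sin(w),0],[np.sin(w),np.cos(w),0],[0,0,1]])
    u=np.array([proj(k,R@c+[e[0],e[1],.004]) for B in M[n] for c in B]);print(n,"exp",np.round([*u.min(0),*u.max(0)]),[(round(r["score"],2),np.round(r["bbox"]).tolist()) for r in masks_of(k,n)[:3]])
E
```

```text
at(true z) [0.4308 0.3106 0.1224] fing 77.4 q [ 0.58  0.09  2.02 -0.    1.03 -0.77] t 32.7
3 rows: turn -0.03 shift -0.0001 0.0009 0.0355 ; total tool D [-0.0004  0.0027  0.1064] turn -0.1
transformer exp [193. 158. 221. 180.] [(0.71, [196.0, 159.0, 220.0, 180.0])]
transformer exp [456. 325. 494. 350.] [(0.86, [457.0, 329.0, 494.0, 350.0]), (0.73, [111.0, 254.0, 139.0, 272.0])]
wide_capacitor exp [189. 171. 212. 201.] [(0.73, [358.0, 185.0, 378.0, 220.0]), (0.69, [372.0, 286.0, 396.0, 322.0]), (0.56, [191.0, 171.0, 209.0, 202.0])]
wide_capacitor exp [453. 290. 484. 313.] [(0.79, [455.0, 292.0, 485.0, 314.0]), (0.63, [267.0, 312.0, 284.0, 334.0]), (0.55, [226.0, 171.0, 250.0, 196.0])]
heatsink exp [187. 194. 206. 223.] [(0.78, [189.0, 192.0, 204.0, 225.0]), (0.33, [492.0, 262.0, 516.0, 281.0])]
heatsink exp [445. 253. 471. 280.] [(0.71, [446.0, 256.0, 473.0, 282.0])]
```

drive_tool(
  rows=[
    [0,0,0,-0.0004,0.0027,0,0.8],
    [0,0,0,0,0,0.035,0.8],
    [0,0,0,0,0,0.035,0.8],
    [0,0,0,0,0,0.024,0.8],
    [0,0,0,0,0,0.012,0.8],
    [0,0,0,0,0,0,0.8],
    [0,0,0,0,0,0,0.8],
    [0,0,0,0,0,0,0.8],
  ],
)

```text
time: 33.78
tool_pos: [0.4337, 0.316, -0.0129]
tcp_rot: [0.341, 3.121, 0.003]
wrist_force: [-0.0, 0.2, -0.7]
width: 0.799
grip_force: 0.0
```

drive_tool(
  rows=[
    [0,0,0,0,0,0,0.25],
    [0,0,0,0,0,0,0.25],
    [0,0,0,0,0,0,0.25],
    [0,0,0,0,0,0,0.25],
    [0,0,0,0,0,0,0.25],
    [0,0,0,0,0,0,0.25],
    [0,0,0,0,0,0,0.25],
  ],
  force=35,
)

```text
time: 34.37
tool_pos: [0.4335, 0.3157, -0.0129]
tcp_rot: [0.342, 3.121, 0.003]
wrist_force: [-1.1, -0.3, 7.0]
width: 0.391
grip_force: 36.1
```

drive_tool(
  rows=[
    [0,0,0,0,0,-0.01,0.25],
    [0,0,0,0,0,-0.025,0.25],
    [0,0,0,0,0,-0.03,0.25],
    [0,0,0,0,0,-0.03,0.25],
    [0,0,0,0,0,0,0.25],
    [0,0,0,0,0,0,0.25],
    [0,0,0,0,0,0,0.25],
  ],
)

```text
time: 34.95
tool_pos: [0.4316, 0.3146, 0.0803]
tcp_rot: [-0.342, -3.123, 0.0]
wrist_force: [-0.2, -0.5, -1.2]
width: 0.392
grip_force: 35.3
```

```bash
python3 -c "
from h import *
c=lambda k:(.5971+k*.032*np.cos(1.1183),-.0047+k*.032*np.sin(1.1183))
print(c(1),c(-1))
move(*c(-1),.11,-25.9,-180)"
```

```text
(np.float64(0.6110907835753726), np.float64(0.024079471415352327)) (np.float64(0.5831092164246273), np.float64(-0.033479471415352326))
at(true z) [0.4316 0.3146 0.112 ] fing 77.5 q [ 0.58  0.11  2.02  0.    1.01 -0.77] t 35.0
15 rows: turn 6.89 shift -0.0289 -0.0029 0.0001 ; total tool D [-0.2232 -0.307   0.002 ] turn 103.4
```

drive_tool(
  rows=[
    [0,0,6.89,-0.0289,-0.0029,0,0.25],
    [0,0,6.89,-0.0289,-0.0029,0,0.25],
    [0,0,6.89,-0.0289,-0.0029,0,0.25],
    [0,0,6.89,-0.0289,-0.0029,0,0.25],
    [0,0,6.89,-0.0289,-0.0029,0,0.25],
    [0,0,6.89,-0.0289,-0.0029,0,0.25],
    [0,0,6.89,-0.0289,-0.0029,0,0.25],
  ],
)

```text
time: 35.53
tool_pos: [0.5853, 0.1896, 0.0778]
tcp_rot: [-1.594, -2.704, 0.004]
wrist_force: [-0.2, -0.1, -0.6]
width: 0.393
grip_force: 35.3
```

drive_tool(
  rows=[
    [0,0,6.89,-0.0289,-0.0029,0,0.25],
    [0,0,6.89,-0.0289,-0.0029,0,0.25],
    [0,0,6.89,-0.0289,-0.0029,0,0.25],
    [0,0,6.89,-0.0289,-0.0029,0,0.25],
    [0,0,6.89,-0.0289,-0.0029,0,0.25],
    [0,0,6.89,-0.0289,-0.0029,0,0.25],
    [0,0,6.89,-0.0289,-0.0029,0,0.25],
    [0,0,6.89,-0.0289,-0.0029,0,0.25],
  ],
)

```text
time: 36.2
tool_pos: [0.5817, -0.0341, 0.078]
tcp_rot: [-2.665, -1.659, 0.005]
wrist_force: [0.9, -0.5, -0.6]
width: 0.392
grip_force: 35.3
```

drive_tool(
  rows=[
    [0,0,0,0,0,0,0.25],
    [0,0,0,0,0,0,0.25],
    [0,0,0,0,0,0,0.25],
    [0,0,0,0,0,0,0.25],
    [0,0,0,0,0,0,0.25],
    [0,0,0,0,0,0,0.25],
  ],
)

```text
time: 36.7
tool_pos: [0.5838, -0.0317, 0.0802]
tcp_rot: [-2.66, -1.671, 0.0]
wrist_force: [-0.0, 0.0, -0.1]
width: 0.393
grip_force: 35.3
```

```bash
python3 -c "
from h import *
move(.5831,-.0335,.0195,-25.9)"
```

```text
at(true z) [ 0.5838 -0.0317  0.1119] fing -25.7 q [-0.1   0.2   1.92  0.    1.03  0.35] t 36.7
3 rows: turn 0.05 shift -0.0006 0.0000 0.0308 ; total tool D [-0.0019  0.0001  0.0924] turn 0.2
```

drive_tool(
  rows=[
    [0,0,0,-0.0019,0,0.03,0.25],
    [0,0,0,0,0,0.03,0.25],
    [0,0,0,0,0,0.021,0.25],
    [0,0,0,0,0,0.011,0.25],
    [0,0,0,0,0,0,0.25],
    [0,0,0,0,0,0,0.25],
    [0,0,0,0,0,0,0.25],
    [0,0,0,0,0,0,0.25],
  ],
)

```text
time: 37.37
tool_pos: [0.5837, -0.0343, -0.0108]
tcp_rot: [2.661, 1.669, 0.002]
wrist_force: [-0.3, 0.1, -0.6]
width: 0.393
grip_force: 35.5
```

drive_tool(
  rows=[
    [0,0,0,0,0,0.0005,0.25],
    [0,0,0,0,0,0.0005,0.25],
    [0,0,0,0,0,0,0.25],
    [0,0,0,0,0,0,0.25],
  ],
)

```text
time: 37.7
tool_pos: [0.5829, -0.0345, -0.0124]
tcp_rot: [2.662, 1.668, 0.0]
wrist_force: [0.2, 0.3, -1.2]
width: 0.396
grip_force: 35.5
```

drive_tool(
  rows=[
    [0,0,0,0,0,0.0005,0.25],
    [0,0,0,0,0,0,0.42],
    [0,0,0,0,0,0,0.5],
    [0,0,0,0,0,0,0.5],
    [0,0,0,0,0,-0.02,0.5],
    [0,0,0,0,0,-0.03,0.5],
    [0,0,0,0,0,-0.035,0.7],
    [0,0,0,0,0,-0.03,0.8],
  ],
)

```text
time: 38.37
tool_pos: [0.5827, -0.0344, 0.1035]
tcp_rot: [-2.662, -1.668, 0.0]
wrist_force: [1.2, 0.3, 0.2]
width: 0.769
grip_force: 0.0
```

drive_tool(
  rows=[
    [0,0,0,0,0,0,0.8],
    [0,0,0,0,0,0,0.8],
    [0,0,0,0,0,0,0.8],
    [0,0,0,0,0,0,0.8],
  ],
)

```text
time: 38.7
tool_pos: [0.5813, -0.0343, 0.1002]
tcp_rot: [-2.66, -1.667, 0.004]
wrist_force: [0.1, 0.4, -0.8]
width: 0.805
grip_force: 0.0
```

```bash
python3 -c "
from h import *
move(.5061,.3232,.13,100)"
```

```text
at(true z) [ 0.5813 -0.0343  0.1319] fing -25.8 q [-0.1   0.17  1.9  -0.    1.07  0.35] t 38.7
10 rows: turn 5.42 shift 0.0177 -0.0335 0.0002 ; total tool D [ 0.289  -0.2235  0.0023] turn 54.2
```

drive_tool(
  rows=[
    [0,0,5.42,0.0177,-0.0335,0,0.8],
    [0,0,5.42,0.0177,-0.0335,0,0.8],
    [0,0,5.42,0.0177,-0.0335,0,0.8],
    [0,0,5.42,0.0177,-0.0335,0,0.8],
    [0,0,5.42,0.0177,-0.0335,0,0.8],
    [0,0,5.42,0.0177,-0.0335,0,0.8],
  ],
)

```text
time: 39.2
tool_pos: [0.493, 0.1732, 0.0998]
tcp_rot: [3.025, 0.848, -0.007]
wrist_force: [0.6, -0.2, -0.1]
width: 0.799
grip_force: 0.0
```

drive_tool(
  rows=[
    [0,0,5.42,0.0177,-0.0335,0,0.8],
    [0,0,5.42,0.0177,-0.0335,0,0.8],
    [0,0,5.42,0.0177,-0.0335,0,0.8],
    [0,0,5.42,0.0177,-0.0335,0,0.8],
    [0,0,0,0,0,0,0.8],
    [0,0,0,0,0,0,0.8],
    [0,0,0,0,0,0,0.8],
    [0,0,0,0,0,0,0.8],
  ],
)

```text
time: 39.87
tool_pos: [0.5064, 0.3211, 0.1005]
tcp_rot: [3.128, 0.272, -0.004]
wrist_force: [0.3, 0.1, -0.1]
width: 0.798
grip_force: 0.0
```

drive_tool(
  rows=[
    [0,0,0,0,0,0,0.8],
    [0,0,0,0,0,0,0.8],
  ],
)

```text
time: 40.03
tool_pos: [0.5073, 0.3213, 0.1017]
tcp_rot: [3.13, 0.27, -0.001]
wrist_force: [0.5, 0.3, -0.7]
width: 0.799
grip_force: 0.0
```

```bash
python3 - <<'E'
from fit import *
move(.5061,.3232,.022,100)
p=read_camera("scene");q=read_camera("top")
for n,e in(("relay",(.583,-.034,1.118)),("slim_capacitor",(.5061,.3232,0))):
  for k in (p,q):
    w=e[2];R=np.array([[np.cos(w),-np.sin(w),0],[np.sin(w),np.cos(w),0],[0,0,1]])
    u=np.array([proj(k,R@c+[e[0],e[1],.004]) for B in M[n] for c in B]);print(n,"exp",np.round([*u.min(0),*u.max(0)]),[(round(r["score"],2),np.round(r["bbox"]).tolist()) for r in masks_of(k,n)[:3]])
E
```

```text
at(true z) [0.5073 0.3213 0.1334] fing -80.1 q [ 0.52  0.2   1.87 -0.    1.07  1.92] t 40.0
3 rows: turn -0.04 shift -0.0003 -0.0007 0.0371 ; total tool D [-0.0008 -0.0021  0.1114] turn -0.1
relay exp [296. 218. 321. 254.] [(0.56, [295.0, 219.0, 318.0, 252.0])]
relay exp [314. 240. 340. 267.] [(0.78, [317.0, 240.0, 337.0, 267.0])]
slim_capacitor exp [490. 219. 510. 250.] [(0.94, [492.0, 219.0, 509.0, 250.0]), (0.47, [169.0, 159.0, 234.0, 231.0])]
slim_capacitor exp [114. 293. 140. 308.] [(0.79, [115.0, 297.0, 140.0, 309.0]), (0.56, [457.0, 291.0, 485.0, 313.0])]
```

drive_tool(
  rows=[
    [0,0,0,-0.0008,-0.0021,0.02,0.8],
    [0,0,0,0,0,0.035,0.8],
    [0,0,0,0,0,0.03,0.8],
    [0,0,0,0,0,0.016,0.8],
    [0,0,0,0,0,0.01,0.8],
    [0,0,0,0,0,0,0.8],
    [0,0,0,0,0,0,0.8],
    [0,0,0,0,0,0,0.8],
  ],
)

```text
time: 41.0
tool_pos: [0.5077, 0.3255, -0.0074]
tcp_rot: [-3.129, -0.273, -0.004]
wrist_force: [0.2, 0.1, 0.6]
width: 0.804
grip_force: 0.0
```

drive_tool(
  rows=[
    [0,0,0,0,0,0,0.15],
    [0,0,0,0,0,0,0.15],
    [0,0,0,0,0,0,0.15],
    [0,0,0,0,0,0,0.15],
    [0,0,0,0,0,0,0.15],
    [0,0,0,0,0,0,0.15],
    [0,0,0,0,0,0,0.15],
  ],
  force=30,
)

```text
time: 41.58
tool_pos: [0.507, 0.325, -0.0079]
tcp_rot: [-3.129, -0.273, -0.002]
wrist_force: [-0.3, -1.4, 6.8]
width: 0.284
grip_force: 29.5
```

drive_tool(
  rows=[
    [0,0,0,0,0,-0.01,0.15],
    [0,0,0,0,0,-0.025,0.15],
    [0,0,0,0,0,-0.03,0.15],
    [0,0,0,0,0,-0.03,0.15],
    [0,0,0,0,0,0,0.15],
    [0,0,0,0,0,0,0.15],
    [0,0,0,0,0,0,0.15],
  ],
)

```text
time: 42.17
tool_pos: [0.5058, 0.3244, 0.0859]
tcp_rot: [3.13, 0.273, -0.001]
wrist_force: [-0.4, -0.1, -0.8]
width: 0.283
grip_force: 29.5
```

```bash
python3 -c "
from h import *
move(.6111,.0241,.117,-25.9)"
```

```text
at(true z) [0.5058 0.3244 0.1176] fing -80.0 q [0.53 0.22 1.88 0.   1.04 1.93] t 42.2
8 rows: turn -6.77 shift -0.0102 0.0400 0.0001 ; total tool D [0.0518 0.314  0.0006] turn -54.1
```

drive_tool(
  rows=[
    [0,0,-6.01,-0.0091,0.0356,0,0.15],
    [0,0,-6.01,-0.0091,0.0356,0,0.15],
    [0,0,-6.01,-0.0091,0.0356,0,0.15],
    [0,0,-6.01,-0.0091,0.0356,0,0.15],
    [0,0,-6.01,-0.0091,0.0356,0,0.15],
  ],
)

```text
time: 42.58
tool_pos: [0.5275, 0.1426, 0.0835]
tcp_rot: [-2.948, -1.083, 0.008]
wrist_force: [1.0, 0.8, -0.8]
width: 0.282
grip_force: 29.6
```

drive_tool(
  rows=[
    [0,0,-6.01,-0.0091,0.0356,0,0.15],
    [0,0,-6.01,-0.0091,0.0356,0,0.15],
    [0,0,-6.01,-0.0091,0.0356,0,0.15],
    [0,0,-6.01,-0.0091,0.0356,0,0.15],
    [0,0,0,0,0,0,0.15],
    [0,0,0,0,0,0,0.15],
    [0,0,0,0,0,0,0.15],
    [0,0,0,0,0,0,0.15],
  ],
)

```text
time: 43.25
tool_pos: [0.6115, 0.0254, 0.0844]
tcp_rot: [-2.662, -1.665, 0.004]
wrist_force: [-0.5, 0.1, -0.3]
width: 0.284
grip_force: 29.7
```

drive_tool(
  rows=[
    [0,0,0,0,0,0,0.15],
    [0,0,0,0,0,0,0.15],
    [0,0,0,0,0,0,0.15],
  ],
)

```text
time: 43.5
tool_pos: [0.613, 0.0255, 0.086]
tcp_rot: [-2.662, -1.667, 0.0]
wrist_force: [0.2, -0.7, -0.5]
width: 0.284
grip_force: 29.7
```

```bash
python3 -c "
from h import *
move(.6111,.0241,.0245,-25.9)"
```

```text
at(true z) [0.613  0.0255 0.1177] fing -25.9 q [0.   0.24 1.85 0.   1.05 0.45] t 43.5
3 rows: turn 0.00 shift -0.0007 -0.0004 0.0311 ; total tool D [-0.002  -0.0011  0.0932] turn 0.0
```

drive_tool(
  rows=[
    [0,0,0,-0.002,-0.0011,0.03,0.15],
    [0,0,0,0,0,0.03,0.15],
    [0,0,0,0,0,0.022,0.15],
    [0,0,0,0,0,0.011,0.15],
    [0,0,0,0,0,0,0.15],
    [0,0,0,0,0,0,0.15],
    [0,0,0,0,0,0,0.15],
    [0,0,0,0,0,0,0.15],
  ],
)

```text
time: 44.17
tool_pos: [0.6123, 0.0234, -0.0062]
tcp_rot: [2.663, 1.666, 0.002]
wrist_force: [-0.4, 0.7, -0.4]
width: 0.285
grip_force: 31.3
```

drive_tool(
  rows=[
    [0,0,0,0,0,0.0005,0.15],
    [0,0,0,0,0,0,0.15],
    [0,0,0,0,0,0,0.15],
    [0,0,0,0,0,0,0.15],
  ],
)

```text
time: 44.5
tool_pos: [0.6117, 0.0232, -0.0073]
tcp_rot: [2.663, 1.666, 0.0]
wrist_force: [0.4, -0.1, -0.9]
width: 0.282
grip_force: 31.3
```

drive_tool(
  rows=[
    [0,0,0,0,0,0.0005,0.15],
    [0,0,0,0,0,0,0.33],
    [0,0,0,0,0,0,0.42],
    [0,0,0,0,0,0,0.42],
    [0,0,0,0,0,-0.02,0.42],
    [0,0,0,0,0,-0.035,0.42],
    [0,0,0,0,0,-0.04,0.42],
    [0,0,0,0,0,-0.04,0.42],
  ],
)

```text
time: 45.17
tool_pos: [0.6105, 0.0232, 0.1274]
tcp_rot: [-2.662, -1.665, 0.003]
wrist_force: [0.7, -0.2, 0.4]
width: 0.418
grip_force: 0.0
```

drive_tool(
  rows=[
    [0,0,0,-0.01,0.04,-0.005,0.42],
    [0,0,0,-0.01,0.04,0,0.42],
    [0,0,0,-0.01,0.04,0,0.42],
    [0,0,0,-0.01,0.04,0,0.42],
    [0,0,0,0,0,0,0.42],
    [0,0,0,0,0,0,0.42],
    [0,0,0,0,0,0,0.42],
  ],
)

```text
time: 45.75
tool_pos: [0.7374, -0.0828, 0.1311]
tcp_rot: [-2.663, -1.664, 0.002]
wrist_force: [0.1, 1.1, -0.4]
width: 0.418
grip_force: 0.0
```

```bash
python3 - <<'E'
from fit import *
print(status.read_state()["tool_pos"])
p=read_camera("scene");q=read_camera("top")
for n,e in(("relay",(.583,-.034,1.118)),("slim_capacitor",(.6117,.023,0)),("choke",(.5742,.3369,0))):
  for k in (p,q):
    w=e[2];R=np.array([[np.cos(w),-np.sin(w),0],[np.sin(w),np.cos(w),0],[0,0,1]])
    u=np.array([proj(k,R@c+[e[0],e[1],.004]) for B in M[n] for c in B]);print(n,"exp",np.round([*u.min(0),*u.max(0)]),[(round(r["score"],2),np.round(r["bbox"]).tolist()) for r in masks_of(k,n)[:3]])
save(p,"fin.png",(130,140,530,420),2)
E
```

```text
[ 0.73735752 -0.08277758  0.13107421]
relay exp [296. 218. 321. 254.] [(0.76, [295.0, 219.0, 322.0, 254.0])]
relay exp [314. 240. 340. 267.] [(0.32, [472.0, 327.0, 496.0, 350.0])]
slim_capacitor exp [328. 233. 342. 265.] [(0.9, [326.0, 234.0, 340.0, 266.0]), (0.44, [171.0, 158.0, 228.0, 230.0])]
slim_capacitor exp [287. 229. 302. 248.] [(0.78, [289.0, 229.0, 303.0, 249.0])]
choke exp [493. 259. 516. 280.] [(0.69, [493.0, 260.0, 516.0, 281.0])]
choke exp [114. 253. 137. 275.] [(0.82, [115.0, 254.0, 138.0, 273.0])]
```

View pics/fin.png

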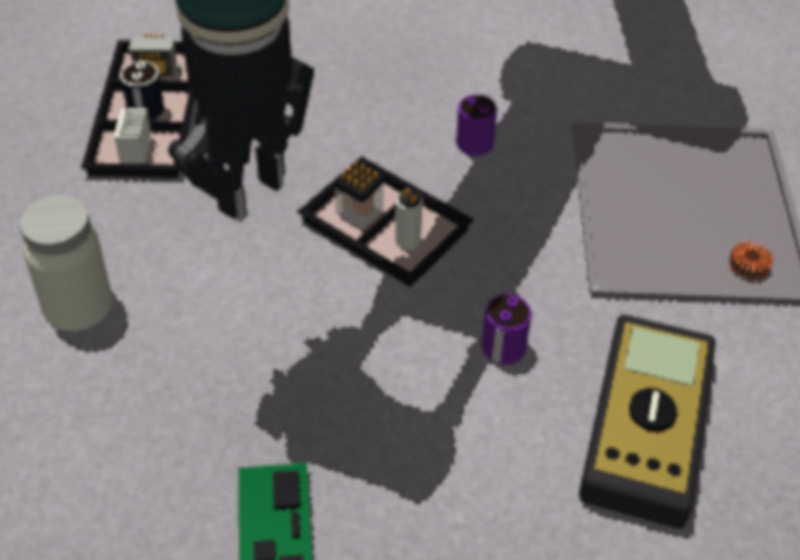

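The final picture shows all five parts upright in their own compartments. Transformer, wide capacitor and heatsink are in tray3 (scene about 205,170 / 201,186 / 197,208), and relay and slim capacitor are in tray2 (308,236 / 333,250). The choke, multimeter, dispenser bottle and purple capacitors are where they were, and the gripper is clear.

```bash
python3 -c "
from h import *
print(workorder.finish_job())"
```

```text
the job is handed in; nothing more can be done
None
```

Both kits are made up and the job is handed in at about 46 s of the 118 s allowed. The final pictures show every part upright in its own compartment and the choke, multimeter and dispenser bottle undisturbed; the hand-in call returned no verdict.

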